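Clip the vial rack down on the shaker

TASK

Get the vial rack ready for shaking: take the jar that was left in the rack's lane on the shaker and stand it upright in the enamel dish, slide the rack along the deck between its guides until it is fully home against the end stop, then swing the hinged clamp bar over the rack and press it down until its sprung jaw clips under the pin and holds by itself. Leave the other glassware, bottles and the spatula standing or lying where they are.

Things in the scene. Friction and masses are not known exactly. Their poses are not given: they have to be found in the camera images.
- shaker: White lab shaker, steel deck 280 (x) x 260 (y) mm, fixed, turned up to 0.3 rad. Origin: centre of its underside on the bench; deck top 60 mm up. The rack's lane runs along its +x on y=0. Clamp hinge cheeks at x=47 to 83, y=83 to 101 mm, 122 mm above the bench; the pin's two cheeks at x=48 to 82, y=-99 to -81 mm, 102 mm above the bench.
- lane_stop (a point): Middle of the face of the end stop (aluminium strip 25 mm high) at deck level: shaker x=+130, y=0 mm, 60 mm above the bench; axes as the shaker's. Two straight guides 18 mm high lead to it, inner faces at y=+-53.5 mm from shaker x=98 to 130 mm, flaring out to y=+-72 mm at x=59 mm.
- rack: Loose aluminium rack, block 130 (x) x 100 (y) x 45 mm high, 0.4 to 0.85 kg, with two cross rows of three vials (30 mm diameter, 30 mm above the block) at x=+-28 mm; the 26 mm slot between takes the clamp bar. Origin: centre of underside. Starts on the deck short of the guides, roughly in line. Home: origin at shaker x=+65, y=0 mm, front (+x) face on the end stop.
- jar: Loose small glass jar with a white cap, 42 mm diameter, 70 mm high, 0.14 to 0.25 kg, upright in the lane between the rack and the end stop, about 95 mm along the shaker's x. Origin: centre of its underside.
- dish: White enamel dish, blue rim, fixed, 240 (x) x 150 (y) mm outside, 32 mm high, walls 4 mm, inner floor 4 mm above the bench. Origin: centre of its underside. On the other side of the bench from the shaker; a beaker stands somewhere near its x centre line, and the larger free end has room for the jar.
- clamp (a joint): Clamp bar hinge, rad: 0 = level across the lane (shut), grows as it opens; pi/2 = upright; starts 1.8 to 2.15 (leaning away from the lane), limits -0.04 and 2.3. A weak spring lifts the bar (about 1 N at the tab when shut); friction keeps it where it starts. Steel bar 16 mm wide, 12 mm thick, reaching 215 mm from the hinge.
- clamp_hinge (a point): Point on the clamp's hinge axis: shaker x=+65, y=+90 mm, 114 mm above the bench; the axis lies along the shaker's x. The bar swings in the shaker's plane x=+65 mm; shut it points to the shaker's -y.
- clamp_tab (a point): Middle of the pressing tab near the bar's free end, 197 mm from the hinge axis, on the face that is uppermost when shut (outer face when upright), 6 mm from the bar's centre line. Its local -y points along the bar to the free end, its z out of this face.
- jaw (a joint): Sprung hook jaw hinged under the bar 180 mm from the hinge: 0 = at rest, grows to 0.6 rad as it is cammed outward over the pin, springs back to about 0 when hooked under it. About 6 N pressed down on the tab snaps it on just as the bar reaches level; the bar can be pressed some 5 mm below level to be sure.
- pin_mid (a point): Middle of the steel cross pin, 8 mm diameter, lying along the shaker's x at shaker x=+65, y=-90 mm, 92 mm above the bench, between two cheeks.
- beaker: Glass beaker standing in the dish, 60 mm diameter, 70 mm high. Origin: centre of its underside. Leave it.
- deck_bottle: Small amber bottle, 32 mm diameter, 55 mm high, standing on the shaker deck at its -y edge. Origin: centre of its underside. Leave it.
- bottle_left: White reagent bottle, 68 mm diameter, about 150 mm high, at the left of the bench. Origin: centre of its underside. Leave it.
- bottle_right: White reagent bottle, 60 mm diameter, about 130 mm high, at the right. Origin: centre of its underside. Leave it.
- bottle_back: Amber reagent bottle, 76 mm diameter, about 160 mm high, at the back. Origin: centre of its underside. Leave it.
- spatula: Spatula 180 mm long lying flat at the right of the bench. Leave it.

How it is judged:
On the way, in this order (a step that is already met when the one before it is completed fails the run):
1. the jar stands upright in the dish (x of jar in the frame of dish between -0.105 and 0.105 m and y of jar in the frame of dish between -0.06 and 0.06 m and z of jar in the frame of dish below 0.014 m and angle between jar's own z axis and vertical below 0.15 rad), for 0.2 s.
2. the rack is home against the end stop (x of rack in the frame of shaker above 0.06 m and y of rack in the frame of shaker between -0.006 and 0.006 m and z of rack in the frame of shaker below 0.064 m and angle between rack's own z axis and vertical below 0.05 rad and angle between the x axis of rack and the x axis of shaker, either way round below 0.06 rad), for 0.2 s.
3. the clamp bar is down and its jaw is hooked under the pin (value of joint clamp below 0.03 rad and value of joint jaw below 0.06 rad), for 0.2 s.
At the end, for the whole second after the job is handed in: Jar upright and at rest on the dish floor; rack flat between the guides, within 5 mm of the end stop and square to 0.06 rad; clamp bar within 0.03 rad of level, jaw sprung back (under 0.06 rad) beneath the pin; no bystander moved over 40 mm or knocked over (all of step 1 and all of step 2 and all of step 3 and linear speed of each of jar, rack below 0.02 m/s); the robot touches nothing.
It fails at once if a bystander (beaker, small deck bottle, reagent bottles, spatula) is moved more than 40 mm (distance of any of beaker, deck_bottle, bottle_left, bottle_right, bottle_back, spatula from where it was at the start of the episode above 0.04 m).
It fails at once if the beaker or a bottle is knocked over (angle between any of beaker, deck_bottle, bottle_left, bottle_right, bottle_back's own z axis and vertical above 0.5 rad).
It also fails if it takes over 72 s, if anything falls off the work surface, if the arm or the gripper's body presses on something with over 40 N, if the wrist force passes 120 N, or if a joint passes its speed limit or range.

ROBOT

A 6-joint arm with a two-finger parallel gripper is mounted at the origin on the work surface. World frame = base frame: x ahead of the robot, y to its left, z up, the work surface at z = 0. Lengths are in m, angles in rad, forces in N, time in s.
With the tool pointing down it reaches from about 0.35 to 0.775 m from the base axis. Payload 7.3 kg.
Tool frame: the origin (TCP) lies at the very end of the fingers, on their centre line; the grasp point (between the pads) lies 19 mm behind it; z points along the fingers, y is the direction in which the jaws open and shut (so a half turn about z gives the same grasp; the last joint's range is limited). The gripper opens to 92 mm and grips with 3 to 60 N. Pads are 19 mm wide; open, the fingers measure 130 mm over their backs; the gripper's body (75 mm by 190 mm) begins 47 mm behind the grasp point.
Start: joints at [-1.49, 0.342, 1.524, -0, 1.275, -0.146], TCP at [0.118, -0.512, 0.205] pointing down, gripper open.
Joint ranges: [-2.53, 2.53], [-0.77, 2.02], [0.04, 2.7], [-1, 4.14], [0.28, 2.66], [-3.11, 3.11]. Speed limits (rad/s): [2.57, 2.57, 3.14, 3.14, 3.14, 3.14].

INTERFACE

Orientations are given as [roll, pitch, yaw] about the fixed x, y, z axes, in that order (R = Rz(yaw) Ry(pitch) Rx(roll)).
In Python, from cell import robot gives the robot as it stands. The module is installed in compiled form; this text tells all that it offers.
- The arm moves only by the tool carry_out, never from a script. Its argument "series" is a list of rows, each an object with "jaw": the opening in per cent of the stroke, from 0 (shut) to 100 (fully open); "travel": the shift along the tool's x, y, z in units of 60 mm (1.0 is 60 mm), a list of three; "twist": the turn about the tool's z in units of 6 degrees (1.0 is 6 degrees). A call has 1 to 8 rows; each row shifts and turns the commanded pose from where the row before left it, along the tool's axes as they then stand; what a row does not reach is not made up. A row lasts 1/8 s, in which the tool goes at most 62.5 mm and 10.7 degrees, less where a joint would pass 70% of its speed; a pose out of reach is approached as far as the arm can. A call is refused whole if a number of a shift passes 1 or a number of a turn 1, either way. A call with a gripper value outside its range is refused whole. The fingers move at their own pace and stop on an object; "squeeze" is the grip in N (left out, the last holds). Time passes only in rows, so rows that do not move let the fingers close. It gives the time, the measured TCP pose, the force and the opening at its end, in the units of the state.
- robot.observe(): the state, without advancing time (a new reading comes with each control period).
- robot.read_camera(name): name is "side" or "top"; returns the picture (384x512x3 uint8, blue, green, red); there is no depth.
- robot.calibration(name): a dict with "intrinsics" (3x3 intrinsics, pixels), "cam_to_world" (4x4, takes a point from camera to world coordinates). Camera axes: x right, y up, looking along -z (the intrinsics and any distortion apply to the point x, -y, -z); pixel columns grow to the right and rows downward; lengths in m; the calibration is good to about 2 mm. A picture is of the moment at which its call begins. calibration takes no time and is no camera call.
- robot.hand_in(): hands the job in, once; it reports no verdict.
Trained networks look in the newest picture that a camera, given by its name, has taken for a name from the list of things; names that differ only in an ending like _2 or _b are one class to them, and where a whole thing is asked for, a point or a joint stands for the part that bears it (a point fixed in the world has none). Each returns a list of dicts, best first, with "score" (0 to 1); they miss things now and then, are a little off and sometimes report something else, mostly with a low value. They report only what shows in the picture. A call takes as long as a camera call.
- robot.regions_of(camera, query): "pixels" (384x512 bool, what is visible of it) and "xy" ([column, row] in pixels, amid what is visible of it).
The state is a dict: "time": time; "qpos": joint angles; "qvel": joint speeds; "joint_efforts": joint torques, N m; "tool_pos": TCP position; "tool_rot": TCP orientation; "contact_force": force on the tool from outside, world axes, zero at the start; "torque": the same for the moment, N m; "opening": finger opening in m.
Only numpy, scipy, OpenCV 4.12 (cv2) and the standard library are available. Lean on these libraries where they do the work, as an engineer would, in place of code of your own. Each camera call takes 0.05 s, during which the arm holds its last target. There are 200 camera calls.

## Working session

There is one attempt and no reset: what is moved stays moved. The work goes in short steps, Python scripts to look and compute and a tool call to move; the robot and the scene stay as the last step left them, time stands still between calls to the robot, and variables do not carry over. Pictures are saved under pics/ and viewed, about 8 in all and at most 12, crops included, and the job is handed in when it is done.

Besides the shell and the picture viewer there is one more tool, called after "Emit:" in YAML: its name, and indented under it one key for each argument. carry_out: Moves the arm, as the interface text tells. Its arguments: {"type":"object","properties":{"series":{"type":"array"},"squeeze":{"type":"number"}},"required":["series"]}

```bash
mkdir -p pics
cat > h.py <<'E'
import numpy as np, cv2
from cell import robot
from scipy.spatial.transform import Rotation as Rn
def cal(n):
    c=robot.calibration(n); return np.array(c["intrinsics"]),np.array(c["cam_to_world"])
def proj(n,P):
    K,T=cal(n); p=np.linalg.inv(T)@np.append(P,1); v=K@np.array([p[0],-p[1],-p[2]]); return v[:2]/v[2]
def ray(n,uv):
    K,T=cal(n); d=np.linalg.inv(K)@np.array([uv[0],uv[1],1.]); d=T[:3,:3]@np.array([d[0],-d[1],-d[2]]); return T[:3,3],d
def at_z(n,uv,z):
    o,d=ray(n,uv); return o+d*(z-o[2])/d[2]
def st():
    s=robot.observe(); print({k:np.round(s[k],3).tolist() for k in("time","qpos","tool_pos","tool_rot","contact_force","opening")}); return s
def to_tool(target):
    s=robot.observe(); R=Rn.from_euler('xyz',s["tool_rot"]).as_matrix(); return R.T@(np.array(target)-s["tool_pos"])/0.06
E
cat > a.py <<'E'
from h import *
for n in("side","top"):
    im=robot.read_camera(n); cv2.imwrite(f"pics/{n}0.png",cv2.resize(im,(768,576)))
    K,T=cal(n); print(n,np.round(K,1).tolist(),np.round(T,3).tolist())
    for q in("shaker","rack","jar","dish","clamp","beaker","deck_bottle","bottle_left","bottle_right","bottle_back"):
        r=robot.regions_of(n,q)
        for x in r[:2]:
            ys,xs=np.where(x["pixels"]); print(n,q,round(x["score"],2),np.round(x["xy"],1),len(xs),xs.min(),xs.max(),ys.min(),ys.max())
st()
E
python3 a.py
```

```text
side [[481.4, 0.0, 257.2], [0.0, 481.4, 194.2], [0.0, 0.0, 1.0]] [[0.996, 0.067, -0.057, 0.511], [-0.087, 0.632, -0.77, -1.154], [-0.015, 0.772, 0.635, 1.055], [0.0, 0.0, 0.0, 1.0]]
side shaker 0.78 [257.6 186.5] 3469 201 286 83 208
side rack 0.8 [233.8 168.9] 1076 216 254 147 180
side rack 0.33 [303.2 331.3] 1018 258 328 320 343
side jar 0.63 [257.  265.1] 3480 202 298 231 296
side jar 0.52 [278.  165.7] 249 269 281 154 176
side dish 0.55 [258. 265.] 3264 201 296 231 295
side dish 0.41 [259.2 187.4] 3396 201 286 83 208
side clamp 0.6 [264.8 105.9] 312 263 269 83 146
side beaker 0.78 [233.7 257. ] 558 225 246 244 274
side beaker 0.74 [221.3 318.3] 166 210 228 308 320
side bottle_left 0.7 [215.4 126.3] 578 203 222 102 140
side bottle_left 0.46 [313.  198.9] 994 300 325 171 220
side bottle_right 0.43 [219.2 319.7] 153 210 228 308 320
side bottle_back 0.96 [313.3 198. ] 915 300 324 173 220
top [[433.1, 0.0, 258.5], [0.0, 433.1, 184.7], [0.0, 0.0, 1.0]] [[-0.108, 0.974, -0.201, 0.313], [-0.994, -0.105, 0.024, 0.036], [0.002, 0.202, 0.979, 1.395], [0.0, 0.0, 0.0, 1.0]]
top shaker 0.86 [19
[... 192 characters left out ...]
[320.9 189.2] 3298 286 358 149 233
top dish 0.54 [139.6 150.8] 85 135 148 151 158
top clamp 0.68 [145.7 161.4] 365 126 174 150 173
top beaker 0.87 [326.8 199.8] 322 318 337 191 210
top beaker 0.31 [199.4 185.7] 6052 125 247 148 245
top deck_bottle 0.56 [235.4 212.5] 73 231 240 209 217
top bottle_right 0.81 [408.7 207. ] 426 394 419 198 219
top bottle_right 0.61 [145.4 160.5] 419 125 174 149 173
top bottle_back 0.77 [247.8 129. ] 604 239 261 113 144
top bottle_back 0.53 [ 95.7 245.2] 618 81 113 232 254
{'time': 1.1, 'qpos': [-1.49, 0.342, 1.524, -0.0, 1.275, -0.146], 'tool_pos': [0.118, -0.512, 0.205], 'tool_rot': [3.142, 0.0, 0.227], 'contact_force': [-0.25, -0.693, 0.216], 'opening': 0.092}
```

View pics/side0.png

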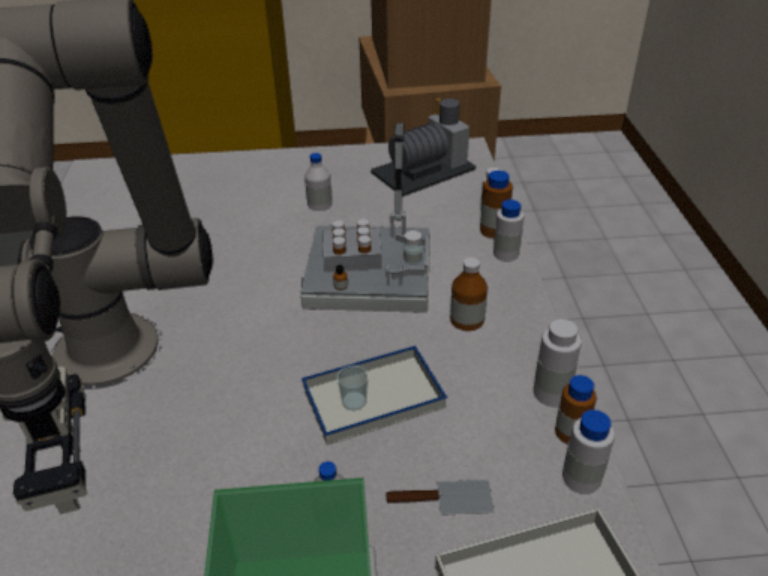

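View pics/top0.png

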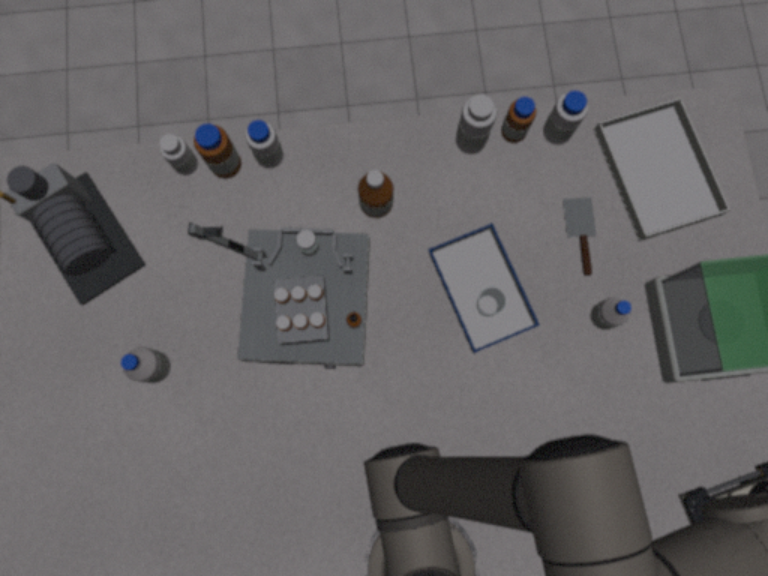

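Side view: shaker with rack, jar (412,245) and the upright clamp bar at (398,165); dish at (373,392) with the beaker at (352,388). Top view: +x is up. The shaker is on the left with the jar at (306,241) and the dish at (484,288), and the dish's larger free end is toward +x. Next I fit the poses.

```bash
cat > b.py <<'E'
from h import *
from scipy.optimize import minimize
import json
C={n:cal(n) for n in("side","top")}
def pr(n,P):
    K,T=C[n]; p=(np.c_[P,np.ones(len(P))]@np.linalg.inv(T).T); v=np.c_[p[:,0],-p[:,1],-p[:,2]]@K.T; return v[:,:2]/v[:,2:]
def box(a,b,z0,z1): return np.array([[x,y,z] for x in(-a/2,a/2) for y in(-b/2,b/2) for z in(z0,z1)])
def cyl(r,z0,z1):
    t=np.linspace(0,2*np.pi,40); return np.array([[r*np.cos(u),r*np.sin(u),z] for u in t for z in(z0,z1)])
def place(p,M): return np.c_[M@np.zeros((3,0)),M] if 0 else (M@Rn.from_euler('z',p[2] if len(p)>2 else 0).as_matrix().T+np.array([p[0],p[1],0]))
def sil(n,P,s=4):
    h=cv2.convexHull(((pr(n,P)+.5)*s*16).astype(np.int32)); m=np.zeros((384*s,512*s),np.uint8); cv2.fillConvexPoly(m,h,1,shift=4); return m
def fit(masks,M,p0):
    mm={n:cv2.resize(m.astype(np.uint8),None,fx=4,fy=4,interpolation=0) for n,m in masks.items()}
    def c(p):
        e=0
        for n,m in mm.items():
            s=sil(n,place(p,M)); e-=(s&m).sum()/(s|m).sum()
        return e/len(mm)
    best=None
    for y0 in ([-.25,0,.25] if len(p0)>2 else [0]):
        q=list(p0); 
        if len(q)>2:q[2]+=y0
        sx=np.array([q]+[[q[j]+(.02 if j<2 else .1)*(i==j) for j in range(len(q))] for i in range(len(q))])
        r=minimize(c,q,method="Nelder-Mead",options=dict(initial_simplex=sx,xatol=2e-4,fatol=1e-4,maxiter=120))
        if best is None or r.fun<best.fun: best=r
    return best.x,-best.fun
for n in C: robot.read_camera(n)
def reg(n,q,near=None):
    r=robot.regions_of(n,q)
    if near is not None: r=[x for x in r if np.hypot(*(np.array(x["xy"])-near))<15]
    return r[0]["pixels"] if r else np.zeros((384,512),bool)
if __name__=="__main__":
    k=np.ones((7,7),np.uint8); out={}
    op=lambda m:cv2.morphologyEx(m.astype(np.uint8),cv2.MORPH_OPEN,k)
    S={"top":op(reg("top","shaker",(199,185))|reg("top","rack",(198,210))|reg("top","jar",(205,162))),"side":op(reg("side","shaker",(257,186))|reg("side","rack",(234,169)))}
    c0=at_z("top",(199,197),.06)[:2]
    out["shaker"]=fit(S,box(.28,.26,0,.06),[*c0,0]); print(out["shaker"])
    D={"top":reg("top","dish",(321,189))|reg("top","beaker",(327,200)),"side":reg("side","dish",(258,265))}
    out["dish"]=fit({"side":op(D["side"]),"top":op(D["top"])},box(.24,.15,0,.032),[*at_z("top",(321,190),.03)[:2],.35]); print(out["dish"])
    R={n:reg(n,"rack",u) for n,u in(("top",(198,210)),("side",(234,169)))}
    v=np.vstack([cyl(.015,.105,.135)+[x,y,0] for x in(-.028,.028) for y in(-.033,.033)])
    out["rack"]=fit(R,np.vstack([box(.13,.1,.06,.105),v]),[*at_z("top",(198,210),.09)[:2],0]); print(out["rack"])
    J={"top":reg("top","jar",(205,162)),"side":reg("side","jar",(276,165))}
    out["jar"]=fit(J,cyl(.021,.06,.13),at_z("top",(205,162),.1)[:2]); print(out["jar"])
    B={"top":reg("top","beaker",(327,200)),"side":reg("side","beaker",(234,257))}
    out["beaker"]=fit(B,cyl(.03,.004,.074),at_z("top",(327,200),.03)[:2]); print(out["beaker"])
    json.dump({a:list(b[0]) for a,b in out.items()},open("pose.json","w"))
    s=out["shaker"][0]
    Rs=Rn.from_euler('z',-s[2]).as_matrix()
    for a in("rack","jar"): print(a,"in shaker",Rs@np.array([*(out[a][0][:2]-s[:2]),0]))
    d=out["dish"][0]; print("beaker in dish",Rn.from_euler('z',-d[2]).as_matrix()@np.array([*(out["beaker"][0]-d[:2]),0]))
    W=lambda x,y,z:place(s,np.array([[x,y,z]]))
    im=cv2.resize(robot.read_camera("top")[135:260,110:270],None,fx=4.8,fy=4.8,interpolation=cv2.INTER_CUBIC)
    def L(P,col,cl=True): cv2.polylines(im,[((pr("top",P)-[110,135]+.5)*4.8).astype(np.int32)],cl,col,1)
    L(W(0,0,0)*0+place(s,np.array([[-.14,-.13,.06],[.14,-.13,.06],[.14,.13,.06],[-.14,.13,.06]])),(0,255,0))
    L(place(out["rack"][0],np.array([[-.065,-.05,.105],[.065,-.05,.105],[.065,.05,.105],[-.065,.05,.105]])),(0,0,255))
    L(place(out["jar"][0],cyl(.021,.13,.13)),(255,0,255))
    L(place(s,np.array([[.13,-.0535,.085],[.13,.0535,.085]])),(255,255,0),False)
    L(place(s,np.array([[.047,.083,.122],[.083,.083,.122],[.083,.101,.122],[.047,.101,.122]])),(0,255,255))
    L(place(s,np.array([[.048,-.099,.102],[.082,-.099,.102],[.082,-.081,.102],[.048,-.081,.102]])),(0,255,255))
    for t in(1.8,2.0,2.15): L(place(s,np.array([[.065,.09-.215*np.cos(t)*f,.114+.215*np.sin(t)*f] for f in(.97,1)])),(0,165,255),False)
    cv2.imwrite("pics/fit.png",im)
E
python3 b.py
```

```text
(array([ 0.5694077 ,  0.18188145, -0.13145371]), np.float64(0.8586909096818912))
(array([ 0.55266201, -0.19750343,  0.29045665]), np.float64(0.47447907031499637))
(array([ 0.53251302,  0.185164  , -0.01247307]), np.float64(0.8931226539413771))
(array([0.6711999 , 0.16191347]), np.float64(0.8447005000417654))
(array([ 0.51567119, -0.20414289]), np.float64(0.7455475872732062))
rack in shaker [-0.03700663 -0.00158176  0.        ]
jar in shaker [ 0.10353128 -0.00645325  0.        ]
beaker in dish [-0.03734287  0.00423243  0.        ]
```

View pics/fit.png

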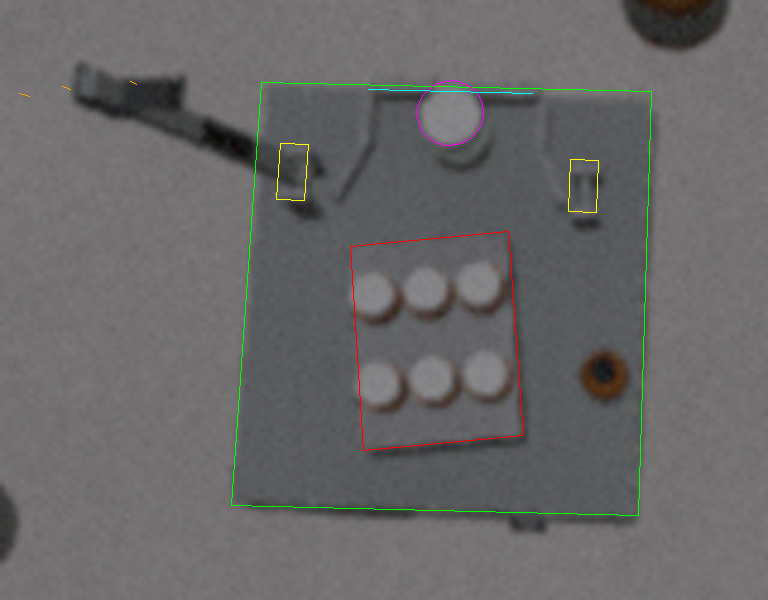

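Fit overlay: rack (red) and jar (magenta) match. The shaker outline looks about 7 px too far up and left: real stop at (375..540,98), hinge at about (305,185), pin at about (586,200). I'll take a clean, enlarged look to pin down the shaker, and refit the dish from the top view.

```bash
cat > c.py <<'E'
from b import *
d,f=fit({"top":cv2.morphologyEx((reg("top","dish",(321,189))|reg("top","beaker",(327,200))).astype(np.uint8),cv2.MORPH_OPEN,np.ones((3,3),np.uint8))},box(.24,.15,0,.032),[.553,-.197,.35]); print("dish",d,f)
im=robot.read_camera("top"); 
a=cv2.resize(im[145:245,152:252],None,fx=6,fy=6,interpolation=cv2.INTER_CUBIC)
b=cv2.resize(im[140:240,280:365],None,fx=2.3,fy=2.3,interpolation=cv2.INTER_CUBIC)
q=((pr("top",place(d,np.array([[x,y,.032] for x,y in((-.12,-.075),(.12,-.075),(.12,.075),(-.12,.075))])))-[280,140]+.5)*2.3).astype(np.int32)
cv2.polylines(b,[q],True,(0,255,0),1)
cv=np.zeros((600,800,3),np.uint8); cv[:,:600]=a; cv[:b.shape[0],602:602+b.shape[1]]=b
cv=cv2.convertScaleAbs(cv,alpha=1.8,beta=-40)
for i in range(0,600,50): cv2.line(cv,(i,0),(i,6),(0,0,255),1); cv2.line(cv,(0,i),(6,i),(0,0,255),1)
cv2.imwrite("pics/zoom.png",cv)
E
python3 c.py
```

```text
dish [ 0.55214114 -0.19727771  0.2925207 ] 0.9739894731463028
```

View pics/zoom.png

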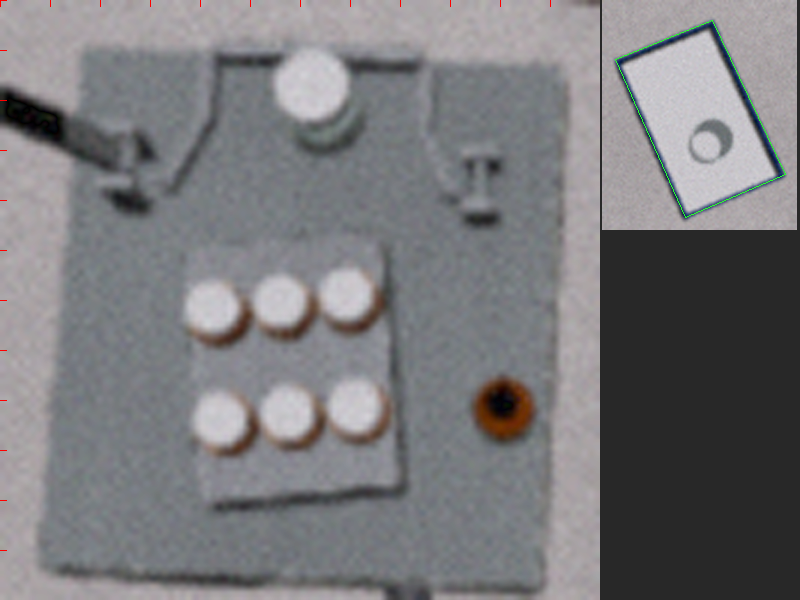

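The zoom shows the dish outline fitting well. Deck corners are at about (82,47), (566,64), (40,568) and (542,584), the pin at about (480,187), and the stop's top edge runs (218,57) to (420,64).

```bash
cat > d.py <<'E'
from b import *
from scipy.optimize import least_squares
P=np.array([[.14,.13,.06],[.14,-.13,.06],[-.14,.13,.06],[-.14,-.13,.06],[.13,.0535,.085],[.13,-.0535,.085],[.065,-.09,.1],[.065,.09,.12]])
U=np.array([[82,47],[566,64],[40,568],[542,584],[218,57],[420,64],[480,187],[128,172]])/6+[152,145]-.5
r=least_squares(lambda p:(pr("top",place(p,P))-U).ravel(),[.565,.18,-.13],loss="soft_l1"); s=r.x
print("shaker",s); print(np.round((pr("top",place(s,P))-U)*6,0).tolist())
o=json.load(open("pose.json")); o["shaker"]=list(s); o["dish"]=[.5521,-.1973,.2925]
V=[(217,306),(282,303),(348,297),(223,420),(290,414),(357,407)]
Vu=np.array(V)/6+[152,145]-.5
rr=np.mean([at_z("top",u,.135)[:2] for u in Vu],0); w=[at_z("top",u,.135) for u in Vu]
ry=np.mean([np.arctan2(*(w[i]-w[i+3])[1::-1]) for i in range(3)]); print("rack vials",rr,ry); o["rack_v"]=[*rr,ry]
j=at_z("top",np.array([312,85])/6+[152,145]-.5,.13); print("jar cap",j)
json.dump(o,open("pose.json","w"))
inv=lambda p:(Rn.from_euler('z',-s[2]).as_matrix()@np.array([p[0]-s[0],p[1]-s[1],0]))[:2]
for a,p in(("rack",o["rack"]),("rack_v",rr),("jar",o["jar"]),("jarcap",j)): print(a,inv(p))
print("rack rel yaw",o["rack"][2]-s[2],ry-s[2])
d=place(o["dish"],np.array([[.05,0,0],[.06,0,0]])); print("drop",d)
for n,p in(("hinge",[.065,.09,.114]),("pin",[.065,-.09,.092]),("stop",[.13,0,.06]),("tab",[.065,-.107,.12]),("tip2",[.065,.17,.3])): print(n,place(s,np.array([p])))
# clamp angle
for n in C:
    m=robot.regions_of(n,"clamp")
    for x in m[:2]:
        ys,xs=np.where(x["pixels"]); pts=np.c_[xs,ys]
        ts=np.linspace(1.75,2.2,10); print(n,round(x["score"],2),[(round(t,2),np.round(pr(n,place(s,np.array([[.065,.09-.215*np.cos(t),.114+.215*np.sin(t)]])))[0]).tolist()) for t in ts], "extreme", pts[pts[:,0].argmin()],pts[pts[:,1].argmin()])
E
python3 d.py
```

```text
shaker [ 0.56604386  0.1803412  -0.14439777]
[[-1.0, -1.0], [3.0, -0.0], [-3.0, 7.0], [4.0, 9.0], [-2.0, -0.0], [1.0, 0.0], [3.0, -5.0], [-4.0, -12.0]]
rack vials [0.53135508 0.18491709] -0.012438879475403094
jar cap [0.66920486 0.16147157 0.13      ]
rack [-3.38758526e-02 -5.23616317e-05]
rack_v [-0.03498622 -0.00046333]
jar [ 0.10671334 -0.00310435]
jarcap [ 0.10480266 -0.00382874]
rack rel yaw 0.13192469614983782 0.1319588871011345
drop [[ 0.5999763  -0.18288265  0.        ]
 [ 0.60955156 -0.17999918  0.        ]]
hinge [[0.64331807 0.26005127 0.114     ]]
pin [[0.6174167  0.08192458 0.092     ]]
stop [[0.69469091 0.16163465 0.06      ]]
tab [[0.61497046 0.0651015  0.12      ]]
tip2 [[0.65482979 0.33921869 0.3       ]]
top 0.63 [(np.float64(1.75), [142.0, 152.0]), (np.float64(1.8), [138.0, 152.0]), (np.float64(1.85), [134.0, 152.0]), (np.float64(1.9), [130.0, 152.0]), (np.float64(1.95), [127.0, 153.0]), (np.float64(2.0), [124.0, 153.0]), (np.float64(2.05), [120.0, 153.0]), (np.float64(2.1), [118.0, 154.0]), (np.float64(2.15), [115.0, 154.0]), (np.float64(2.2), [112.0, 155.0])] extreme [125 153] [126 149]
```

Emit:
carry_out:
  series:
    - {"jaw": 70, "travel": [0.72, -0.55, -0.15], "twist": 0}
    - {"jaw": 70, "travel": [0.72, -0.55, -0.15], "twist": 0}
    - {"jaw": 70, "travel": [0.72, -0.55, -0.15], "twist": 0}
    - {"jaw": 70, "travel": [0.72, -0.55, -0.15], "twist": 0}
    - {"jaw": 70, "travel": [0.72, -0.55, -0.15], "twist": 0}
    - {"jaw": 70, "travel": [0.72, -0.55, 0], "twist": 0}
    - {"jaw": 70, "travel": [0.72, -0.55, 0], "twist": 0}
    - {"jaw": 70, "travel": [0.72, -0.55, 0], "twist": 0}
  squeeze: 20

```text
time: 3.4
tool_pos: [0.3964, -0.1752, 0.2498]
tool_rot: [3.141, -0.001, 0.227]
contact_force: [0.6, -0.8, 0.1]
opening: 0.0645
```

Emit:
carry_out:
  series:
    - {"jaw": 70, "travel": [0.72, -0.55, 0], "twist": 0}
    - {"jaw": 70, "travel": [0.72, -0.55, 0], "twist": 0}
    - {"jaw": 70, "travel": [0.72, -0.55, 0], "twist": 0}
    - {"jaw": 70, "travel": [0.72, -0.55, 0], "twist": 0}
    - {"jaw": 70, "travel": [0.72, -0.55, 0], "twist": 0}
    - {"jaw": 70, "travel": [0.72, -0.55, 0], "twist": 0}
    - {"jaw": 70, "travel": [0.72, -0.55, 0], "twist": 0}
    - {"jaw": 70, "travel": [0.72, -0.55, 0], "twist": 0}

```text
time: 4.4
tool_pos: [0.6738, 0.1598, 0.2495]
tool_rot: [3.141, -0.0, 0.227]
contact_force: [1.7, -0.2, 0.3]
opening: 0.0644
```

Emit:
carry_out:
  series:
    - {"jaw": 70, "travel": [0, 0, 0], "twist": -1}
    - {"jaw": 70, "travel": [0, 0, 0], "twist": -1}
    - {"jaw": 70, "travel": [0, 0, 0], "twist": -1}
    - {"jaw": 70, "travel": [0, 0, 0], "twist": -1}
    - {"jaw": 70, "travel": [0, 0, 0], "twist": -1}
    - {"jaw": 70, "travel": [0, 0, 0], "twist": -1}
    - {"jaw": 70, "travel": [0, 0, 0], "twist": -1}
    - {"jaw": 70, "travel": [0, 0, 0], "twist": -1}

```text
time: 5.4
tool_pos: [0.6728, 0.1583, 0.2493]
tool_rot: [-3.141, 0.0, 1.068]
contact_force: [-0.0, -0.7, 0.5]
opening: 0.0643
```

Emit:
carry_out:
  series:
    - {"jaw": 70, "travel": [0, 0, 0], "twist": -1}
    - {"jaw": 70, "travel": [0, 0, 0], "twist": -1}
    - {"jaw": 70, "travel": [0, 0, 0], "twist": -1}
    - {"jaw": 70, "travel": [0, 0, 0], "twist": -0.45}
    - {"jaw": 70, "travel": [0, 0, 0], "twist": 0}

```text
time: 6.02
tool_pos: [0.6728, 0.1584, 0.2493]
tool_rot: [-3.141, 0.0, 1.425]
contact_force: [-0.5, 0.3, 0.1]
opening: 0.0645
```

```bash
cat > t.py <<'E'
from h import *
import sys
s=st(); print("units to target:",np.round(to_tool(eval(sys.argv[1])),3))
E
python3 t.py "[.670,.1617,.15]"
```

```text
{'time': 6.025, 'qpos': [0.12, 0.65, 0.894, -0.0, 1.598, 0.266], 'tool_pos': [0.673, 0.158, 0.249], 'tool_rot': [-3.141, 0.0, 1.425], 'contact_force': [-0.541, 0.346, 0.066], 'opening': 0.064}
units to target: [ 0.048 -0.055  1.655]
```

Emit:
carry_out:
  series:
    - {"jaw": 70, "travel": [0.05, -0.05, 0.6], "twist": 0}
    - {"jaw": 70, "travel": [0, 0, 0.6], "twist": 0}
    - {"jaw": 70, "travel": [0, 0, 0.4], "twist": 0}
    - {"jaw": 70, "travel": [0, 0, 0], "twist": 0}

```text
time: 6.52
tool_pos: [0.6691, 0.1616, 0.1512]
tool_rot: [-3.137, 0.001, 1.425]
contact_force: [0.6, -0.0, 0.3]
opening: 0.0644
```

```bash
cat > e.py <<'E'
from h import *
import sys
for n in("top","side"): globals()[n]=robot.read_camera(n)
c=proj("top",[.67,.16,.1]).astype(int); e=proj("side",[.67,.16,.1]).astype(int)
f=lambda im,c:cv2.resize(im[c[1]-40:c[1]+40,c[0]-40:c[0]+40],(400,400),interpolation=cv2.INTER_CUBIC)
cv2.imwrite("pics/%s.png"%sys.argv[1],cv2.convertScaleAbs(np.hstack([f(top,c),f(side,e)]),alpha=1.7,beta=-20)); st()
E
python3 e.py pre
```

```text
{'time': 6.625, 'qpos': [0.126, 0.689, 1.076, -0.0, 1.375, 0.271], 'tool_pos': [0.671, 0.162, 0.154], 'tool_rot': [3.14, -0.0, 1.425], 'contact_force': [-0.059, -0.238, 0.227], 'opening': 0.064}
```

View pics/pre.png

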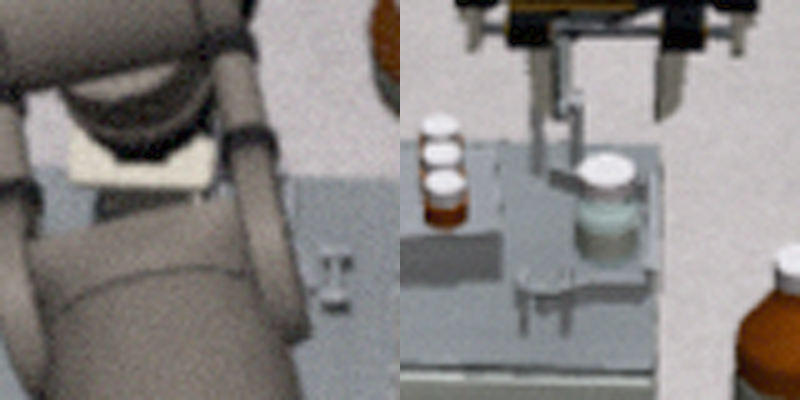

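The side view shows the open fingers (at about 541 and 672) centred over the jar cap at 607. I'll descend and grip.

Emit:
carry_out:
  series:
    - {"jaw": 70, "travel": [0, 0, 0.4], "twist": 0}
    - {"jaw": 70, "travel": [0, 0, 0.4], "twist": 0}
    - {"jaw": 70, "travel": [0, 0, 0.23], "twist": 0}
    - {"jaw": 70, "travel": [0, 0, 0], "twist": 0}
    - {"jaw": 20, "travel": [0, 0, 0], "twist": 0}
    - {"jaw": 20, "travel": [0, 0, 0], "twist": 0}
    - {"jaw": 20, "travel": [0, 0, 0], "twist": 0}
    - {"jaw": 20, "travel": [0, 0, 0], "twist": 0}
  squeeze: 20

```text
time: 7.62
tool_pos: [0.6707, 0.1618, 0.0923]
tool_rot: [3.14, -0.0, 1.426]
contact_force: [0.6, -1.1, 2.5]
opening: 0.0379
```

```bash
python3 t.py "[.6076,-.1806,.2]"
```

```text
{'time': 7.625, 'qpos': [0.126, 0.737, 1.158, -0.0, 1.245, 0.271], 'tool_pos': [0.671, 0.162, 0.092], 'tool_rot': [3.14, -0.0, 1.426], 'contact_force': [0.595, -1.055, 2.484], 'opening': 0.038}
units to target: [-5.798 -0.215 -1.796]
```

Emit:
carry_out:
  series:
    - {"jaw": 20, "travel": [0, 0, 0], "twist": 0}
    - {"jaw": 20, "travel": [0, 0, -0.2], "twist": 0}
    - {"jaw": 20, "travel": [0, 0, -0.4], "twist": 0}
    - {"jaw": 20, "travel": [0, 0, -0.6], "twist": 0}
    - {"jaw": 20, "travel": [0, 0, -0.6], "twist": 0}
    - {"jaw": 20, "travel": [0, 0, 0], "twist": 0}

```text
time: 8.38
tool_pos: [0.6718, 0.162, 0.2036]
tool_rot: [3.135, -0.002, 1.426]
contact_force: [0.0, -0.9, -2.0]
opening: 0.0384
```

```bash
python3 e.py lift
```

```text
{'time': 8.475, 'qpos': [0.126, 0.664, 1.003, -0.0, 1.477, 0.271], 'tool_pos': [0.67, 0.162, 0.199], 'tool_rot': [-3.141, 0.0, 1.426], 'contact_force': [-0.216, 0.077, -2.676], 'opening': 0.038}
```

View pics/lift.png

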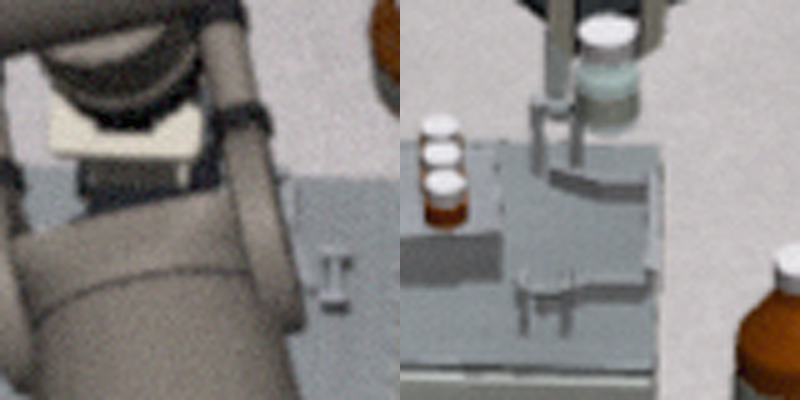

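Emit:
carry_out:
  series:
    - {"jaw": 20, "travel": [-0.4, 0, 0], "twist": 0}
    - {"jaw": 20, "travel": [-0.85, -0.04, 0], "twist": 0}
    - {"jaw": 20, "travel": [-0.95, -0.04, 0], "twist": 0}
    - {"jaw": 20, "travel": [-0.95, -0.04, 0], "twist": 0}
    - {"jaw": 20, "travel": [-0.95, -0.04, 0], "twist": 0}
    - {"jaw": 20, "travel": [-0.85, -0.04, 0], "twist": 0}
    - {"jaw": 20, "travel": [-0.6, 0, 0], "twist": 0}
    - {"jaw": 20, "travel": [-0.25, 0, 0], "twist": 0}

```text
time: 9.48
tool_pos: [0.6064, -0.1837, 0.1983]
tool_rot: [-3.139, -0.0, 1.423]
contact_force: [-0.1, 0.8, -2.5]
opening: 0.038
```

Emit:
carry_out:
  series:
    - {"jaw": 20, "travel": [0, 0, 0.6], "twist": 0}
    - {"jaw": 20, "travel": [0, 0, 0.6], "twist": 0}
    - {"jaw": 20, "travel": [0, 0, 0.5], "twist": 0}
    - {"jaw": 20, "travel": [0, 0, 0.3], "twist": 0}
    - {"jaw": 20, "travel": [0, 0, 0.1], "twist": 0}
    - {"jaw": 20, "travel": [0, 0, 0], "twist": 0}

```text
time: 10.22
tool_pos: [0.608, -0.1805, 0.0735]
tool_rot: [-3.141, -0.0, 1.426]
contact_force: [0.5, -0.3, -2.0]
opening: 0.0378
```

```bash
python3 t.py "[.6076,-.1806,.036]"
```

```text
{'time': 10.225, 'qpos': [-0.409, 0.659, 1.37, -0.0, 1.114, -0.265], 'tool_pos': [0.608, -0.181, 0.074], 'tool_rot': [-3.141, -0.0, 1.426], 'contact_force': [0.5, -0.323, -2.022], 'opening': 0.038}
units to target: [-0.002 -0.006  0.625]
```

Emit:
carry_out:
  series:
    - {"jaw": 20, "travel": [0, 0, 0.3], "twist": 0}
    - {"jaw": 20, "travel": [0, 0, 0.2], "twist": 0}
    - {"jaw": 20, "travel": [0, 0, 0.06], "twist": 0}
    - {"jaw": 20, "travel": [0, 0, 0.03], "twist": 0}
    - {"jaw": 20, "travel": [0, 0, 0], "twist": 0}

```text
time: 10.85
tool_pos: [0.6084, -0.181, 0.0385]
tool_rot: [3.141, 0.0, 1.426]
contact_force: [0.7, 0.2, -1.8]
opening: 0.0381
```

Emit:
carry_out:
  series:
    - {"jaw": 20, "travel": [0, 0, 0.03], "twist": 0}
    - {"jaw": 20, "travel": [0, 0, 0], "twist": 0}

```text
time: 11.1
tool_pos: [0.6082, -0.1809, 0.0366]
tool_rot: [3.141, 0.0, 1.426]
contact_force: [-0.9, -0.2, -0.7]
opening: 0.0377
```

Emit:
carry_out:
  series:
    - {"jaw": 20, "travel": [0, 0, 0.03], "twist": 0}
    - {"jaw": 20, "travel": [0, 0, 0], "twist": 0}
    - {"jaw": 65, "travel": [0, 0, 0], "twist": 0}
    - {"jaw": 65, "travel": [0, 0, 0], "twist": 0}
    - {"jaw": 65, "travel": [0, 0, 0], "twist": 0}
    - {"jaw": 65, "travel": [0, 0, -0.2], "twist": 0}
    - {"jaw": 65, "travel": [0, 0, -0.7], "twist": 0}
    - {"jaw": 65, "travel": [0, 0, -0.9], "twist": 0}

```text
time: 12.1
tool_pos: [0.6075, -0.1806, 0.1435]
tool_rot: [-3.139, -0.001, 1.426]
contact_force: [1.4, 0.0, 0.4]
opening: 0.0595
```

Emit:
carry_out:
  series:
    - {"jaw": 65, "travel": [0, 0, -0.9], "twist": 0}
    - {"jaw": 50, "travel": [0, 0, -0.3], "twist": 0}
    - {"jaw": 50, "travel": [0, 0, 0], "twist": 0}

```text
time: 12.48
tool_pos: [0.6089, -0.1812, 0.2172]
tool_rot: [3.137, 0.001, 1.426]
contact_force: [0.4, -0.6, 0.5]
opening: 0.0473
```

Run:
```python
from b import *
o=json.load(open("pose.json")); d=o["dish"]
for n,u in(("side",proj("side",[.608,-.181,.04])),("top",proj("top",[.608,-.181,.04]))):
    for x in robot.regions_of(n,"jar")[:2]: print(n,round(x["score"],2),x["xy"],"expect",u)
im=robot.read_camera("side"); cv2.imwrite("pics/dish.png",cv2.resize(im[200:310,180:320],None,fx=4,fy=4,interpolation=cv2.INTER_CUBIC))
st()
# rack approach: point behind rack
s=o["shaker"]
for x in(-.14,-.12,-.012): print(x,place(s,np.array([[x,0,.08]])))
```

```text
{'time': 12.725, 'qpos': [-0.41, 0.544, 1.177, -0.0, 1.424, -0.265], 'tool_pos': [0.608, -0.181, 0.213], 'tool_rot': [-3.139, -0.001, 1.426], 'contact_force': [0.405, 0.471, 0.5], 'opening': 0.046}
-0.14 [[0.42750087 0.2004867  0.08      ]]
-0.12 [[0.44729273 0.19760878 0.08      ]]
-0.012 [[0.55416874 0.18206795 0.08      ]]
```

View pics/dish.png

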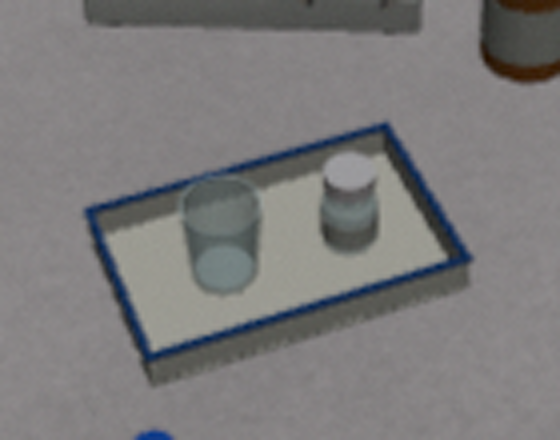

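The jar stands upright in the dish at (350,205), clear of the beaker at (220,235). Next I move behind the rack and turn the gripper square to the lane.

Emit:
carry_out:
  series:
    - {"jaw": 55, "travel": [0.5, -0.3, 0], "twist": 0}
    - {"jaw": 55, "travel": [0.8, -0.5, 0], "twist": 0}
    - {"jaw": 55, "travel": [0.8, -0.5, 0], "twist": 0}
    - {"jaw": 55, "travel": [0.8, -0.5, 0], "twist": 0}
    - {"jaw": 55, "travel": [0.8, -0.5, 0], "twist": 0}
    - {"jaw": 55, "travel": [0.8, -0.5, 0], "twist": 0}
    - {"jaw": 55, "travel": [0.8, -0.55, 0], "twist": 0}
    - {"jaw": 55, "travel": [0.56, -0.38, 0], "twist": 0}

```text
time: 13.72
tool_pos: [0.4358, 0.2011, 0.214]
tool_rot: [-3.14, 0.001, 1.427]
contact_force: [0.5, -1.2, 0.5]
opening: 0.0505
```

Emit:
carry_out:
  series:
    - {"jaw": 55, "travel": [0, 0, 0], "twist": 1}
    - {"jaw": 55, "travel": [0, 0, 0], "twist": 1}
    - {"jaw": 55, "travel": [0, 0, 0], "twist": 1}
    - {"jaw": 55, "travel": [0, 0, 0], "twist": 1}
    - {"jaw": 55, "travel": [0, 0, 0], "twist": 1}
    - {"jaw": 55, "travel": [0, 0, 0], "twist": 1}
    - {"jaw": 55, "travel": [0, 0, 0], "twist": 1}
    - {"jaw": 55, "travel": [0, 0, 0], "twist": 1}

```text
time: 14.72
tool_pos: [0.4371, 0.1992, 0.2138]
tool_rot: [-3.141, 0.002, 0.585]
contact_force: [0.5, 0.1, 0.3]
opening: 0.0504
```

Emit:
carry_out:
  series:
    - {"jaw": 55, "travel": [0, 0, 0], "twist": 1}
    - {"jaw": 55, "travel": [0, 0, 0], "twist": 1}
    - {"jaw": 55, "travel": [0, 0, 0], "twist": 1}
    - {"jaw": 55, "travel": [0, 0, 0], "twist": 1}
    - {"jaw": 55, "travel": [0, 0, 0], "twist": 1}
    - {"jaw": 55, "travel": [0, 0, 0], "twist": 1}
    - {"jaw": 55, "travel": [0, 0, 0], "twist": 1}
    - {"jaw": 55, "travel": [0, 0, 0], "twist": 0}

```text
time: 15.72
tool_pos: [0.4372, 0.1993, 0.214]
tool_rot: [3.141, 0.001, -0.144]
contact_force: [0.5, 0.2, -0.0]
opening: 0.0509
```

```bash
python3 t.py "[.432,.1998,.08]"
```

```text
{'time': 15.725, 'qpos': [0.268, 0.253, 1.623, -0.0, 1.266, 1.983], 'tool_pos': [0.437, 0.199, 0.214], 'tool_rot': [3.141, 0.001, -0.144], 'contact_force': [0.548, 0.242, -0.042], 'opening': 0.051}
units to target: [-8.400e-02  2.000e-03  2.233e+00]
```

Emit:
carry_out:
  series:
    - {"jaw": 55, "travel": [-0.08, 0, 0.5], "twist": 0}
    - {"jaw": 55, "travel": [0, 0, 0.6], "twist": 0}
    - {"jaw": 55, "travel": [0, 0, 0.6], "twist": 0}
    - {"jaw": 55, "travel": [0, 0, 0.4], "twist": 0}
    - {"jaw": 55, "travel": [0, 0, 0.12], "twist": 0}
    - {"jaw": 55, "travel": [0, 0, 0], "twist": 0}

```text
time: 16.48
tool_pos: [0.4328, 0.2, 0.0815]
tool_rot: [3.141, 0.0, -0.144]
contact_force: [-0.9, 0.1, 0.1]
opening: 0.0503
```

Emit:
carry_out:
  series:
    - {"jaw": 55, "travel": [0.15, 0, 0], "twist": 0}
    - {"jaw": 55, "travel": [0.15, 0, 0], "twist": 0}
    - {"jaw": 55, "travel": [0.15, 0, 0], "twist": 0}
    - {"jaw": 55, "travel": [0.15, 0, 0], "twist": 0}
    - {"jaw": 55, "travel": [0.15, 0, 0], "twist": 0}
    - {"jaw": 55, "travel": [0.15, 0, 0], "twist": 0}
    - {"jaw": 55, "travel": [0.15, 0, 0], "twist": 0}
    - {"jaw": 55, "travel": [0.15, 0, 0], "twist": 0}

```text
time: 17.48
tool_pos: [0.5009, 0.1903, 0.0829]
tool_rot: [3.141, 0.007, -0.145]
contact_force: [-16.6, 2.8, 21.0]
opening: 0.0502
```

```bash
cat > r.py <<'E'
from b import *
o=json.load(open("pose.json")); s=np.array(o["shaker"])
m=reg("side","rack"); ys,xs=np.where(m); print("side rack",len(xs),xs.mean(),ys.mean())
v=np.vstack([cyl(.015,.105,.135)+[x,y,0] for x in(-.028,.028) for y in(-.033,.033)])
st(); t=robot.observe()["tool_pos"]; inv=lambda p:(Rn.from_euler('z',-s[2]).as_matrix()@np.array([p[0]-s[0],p[1]-s[1],0]))[:2]
print("tcp in shaker",inv(t)); im=robot.read_camera("side")
cv2.imwrite("pics/rack_%d.png"%int(robot.observe()["time"]*10),cv2.convertScaleAbs(cv2.resize(im[75:215,190:300],None,fx=4.2,fy=4.2,interpolation=cv2.INTER_CUBIC),alpha=1.5))
E
python3 r.py; ls pics
```

```text
side rack 124 218.00806451612902 314.88709677419354
{'time': 17.625, 'qpos': [0.218, 0.493, 1.653, 0.002, 0.998, 1.933], 'tool_pos': [0.503, 0.19, 0.083], 'tool_rot': [-3.141, 0.003, -0.145], 'contact_force': [-11.492, 0.305, 16.695], 'opening': 0.05}
tcp in shaker [-0.0642419   0.00053198]
dish.png
fit.png
lift.png
pre.png
rack_176.png
side0.png
top0.png
zoom.png
```

View pics/rack_176.png

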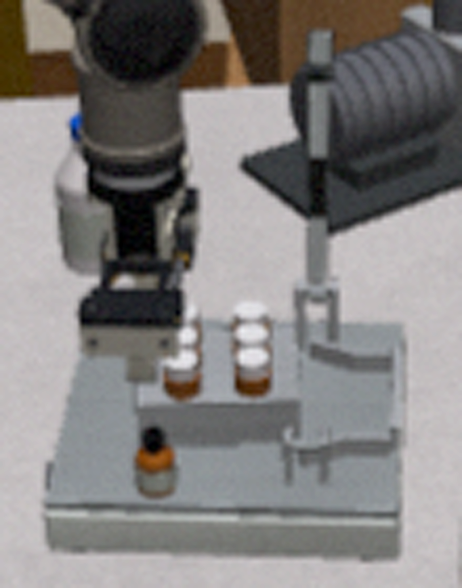

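The picture shows the fingers at the rack's back face and the gripper body reaching over the rear vials. Its lower edge seems to bear on them, because I read +17 N vertically, so I'll raise the tool a little.

Emit:
carry_out:
  series:
    - {"jaw": 55, "travel": [-0.05, 0, -0.07], "twist": 0}
    - {"jaw": 55, "travel": [0, 0, 0], "twist": 0}

```text
time: 17.92
tool_pos: [0.5017, 0.19, 0.0861]
tool_rot: [-3.141, -0.001, -0.145]
contact_force: [-0.0, 0.6, -0.2]
opening: 0.0503
```

Emit:
carry_out:
  series:
    - {"jaw": 55, "travel": [0.07, 0, -0.03], "twist": 0}
    - {"jaw": 55, "travel": [0.1, 0, 0], "twist": 0}

```text
time: 18.18
tool_pos: [0.5109, 0.1887, 0.0872]
tool_rot: [3.141, 0.002, -0.145]
contact_force: [-3.6, 1.2, 1.6]
opening: 0.0504
```

Emit:
carry_out:
  series:
    - {"jaw": 55, "travel": [0.1, 0, 0], "twist": 0}
    - {"jaw": 55, "travel": [0.1, 0, 0], "twist": 0}

```text
time: 18.42
tool_pos: [0.5231, 0.1867, 0.0872]
tool_rot: [3.141, 0.001, -0.145]
contact_force: [-3.4, -0.0, 0.9]
opening: 0.0506
```

Emit:
carry_out:
  series:
    - {"jaw": 55, "travel": [0.1, 0, 0], "twist": 0}
    - {"jaw": 55, "travel": [0.1, 0, 0], "twist": 0}
    - {"jaw": 55, "travel": [0.1, 0, 0], "twist": 0}
    - {"jaw": 55, "travel": [0.1, 0, 0], "twist": 0}

```text
time: 18.92
tool_pos: [0.5455, 0.1839, 0.0872]
tool_rot: [-3.141, 0.004, -0.145]
contact_force: [-14.8, 6.6, 4.9]
opening: 0.0507
```

Emit:
carry_out:
  series:
    - {"jaw": 55, "travel": [0.08, 0, 0], "twist": 0}
    - {"jaw": 55, "travel": [0, 0, 0], "twist": 0}

```text
time: 19.18
tool_pos: [0.547, 0.1843, 0.0872]
tool_rot: [-3.141, 0.01, -0.145]
contact_force: [-18.0, 5.8, 8.5]
opening: 0.0505
```

Run:
```python
from b import *
im=robot.read_camera("side"); a=cv2.resize(im[135:205,200:290],None,fx=8,fy=8,interpolation=cv2.INTER_CUBIC)
cv2.imwrite("pics/gap.png",cv2.convertScaleAbs(a,alpha=1.7,beta=-20)); st()
```

```text
{'time': 19.325, 'qpos': [0.19, 0.554, 1.526, 0.004, 1.07, 1.904], 'tool_pos': [0.547, 0.184, 0.087], 'tool_rot': [-3.141, 0.01, -0.145], 'contact_force': [-17.735, 5.834, 7.881], 'opening': 0.051}
```

View pics/gap.png

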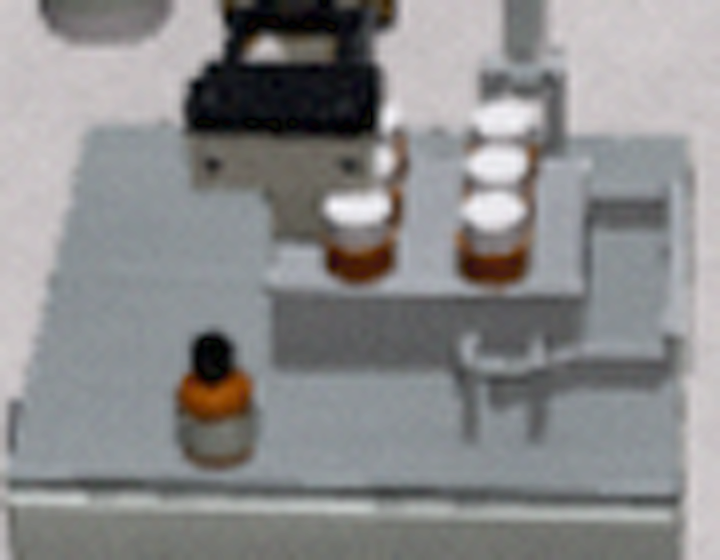

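The picture shows the rack still about 35 mm short: front at 585, stop at 668. The finger shows at 275–325, against the rear vial, so I'm checking the geometry by projection.

Run:
```python
from b import *
s=json.load(open("pose.json"))["shaker"]
def q(P): return np.round((pr("side",place(s,np.array([P])))[0]-[200,135]+.5)*8).tolist()
t=robot.observe()["tool_pos"]; r=(Rn.from_euler('z',-s[2]).as_matrix()@np.array([t[0]-s[0],t[1]-s[1],0])); print("tcp sh",r[:2])
for dx in(-.0095,.0095): print("finger near bottom",q([r[0]+dx,-.044,t[2]]),q([r[0]+dx,-.025,t[2]]),"far",q([r[0]+dx,.034,t[2]]))
for x in(.13,.14): print("stop",x,q([x,-.0535,.06]),q([x,-.0535,.085]),q([x,.0535,.085]))
for X in (.02,.03,.04):
  print("rack",X,[q([X+a,-.05,z]) for a in(-.065,.065) for z in(.06,.105)],q([X-.065,.05,.105]),q([X+.065,.05,.105]))
print("deck",[q([a,b,.06]) for a in(-.14,.14) for b in(-.13,.13)])
```

```text
tcp sh [-0.0194503   0.00122394]
finger near bottom [275.0, 306.0] [280.0, 279.0] far [292.0, 199.0]
finger near bottom [321.0, 308.0] [325.0, 280.0] far [336.0, 200.0]
stop 0.13 [654.0, 381.0] [655.0, 333.0] [659.0, 185.0]
stop 0.14 [678.0, 381.0] [679.0, 334.0] [682.0, 185.0]
rack 0.02 [[239.0, 366.0], [234.0, 280.0], [547.0, 373.0], [547.0, 287.0]] [257.0, 143.0] [556.0, 149.0]
rack 0.03 [[263.0, 366.0], [258.0, 281.0], [571.0, 374.0], [571.0, 288.0]] [280.0, 144.0] [579.0, 150.0]
rack 0.04 [[286.0, 367.0], [282.0, 281.0], [594.0, 374.0], [595.0, 288.0]] [303.0, 144.0] [602.0, 150.0]
deck [[-13.0, 480.0], [74.0, 121.0], [675.0, 498.0], [683.0, 133.0]]
```

The finger end appears about 18 mm higher than the TCP reading and rides on top of the rack, pushing on the vials. I'll back off, close the fingers and come down behind the rack.

Emit:
carry_out:
  series:
    - {"jaw": 55, "travel": [-0.08, 0, -0.1], "twist": 0}
    - {"jaw": 55, "travel": [-0.1, 0, -0.4], "twist": 0}
    - {"jaw": 0, "travel": [-0.5, 0, 0], "twist": 0}
    - {"jaw": 0, "travel": [-0.4, 0, 0], "twist": 0}
    - {"jaw": 0, "travel": [0, 0, 0], "twist": 0}
    - {"jaw": 0, "travel": [0, 0, 0.4], "twist": 0}
    - {"jaw": 0, "travel": [0, 0, 0.28], "twist": 0}
    - {"jaw": 0, "travel": [0, 0, 0], "twist": 0}

```text
time: 20.42
tool_pos: [0.4882, 0.1917, 0.076]
tool_rot: [3.141, 0.0, -0.145]
contact_force: [-0.1, 0.2, -0.3]
opening: 0.0009
```

Run:
```python
from b import *
im=robot.read_camera("side"); a=cv2.resize(im[125:205,195:290],None,fx=7,fy=7,interpolation=cv2.INTER_CUBIC)
s=json.load(open("pose.json"))["shaker"]
t=robot.observe()["tool_pos"]; u=((pr("side",np.array([t]))[0]-[195,125]+.5)*7).astype(int); cv2.circle(a,tuple(int(k) for k in u),2,(0,0,255),-1)
cv2.imwrite("pics/gap2.png",cv2.convertScaleAbs(a,alpha=1.7,beta=-20)); st(); print(u)
```

```text
{'time': 20.575, 'qpos': [0.229, 0.479, 1.698, -0.0, 0.963, 1.945], 'tool_pos': [0.489, 0.192, 0.077], 'tool_rot': [-3.141, -0.002, -0.145], 'contact_force': [0.458, 0.575, -0.706], 'opening': 0.0}
[185 297]
```

View pics/gap2.png

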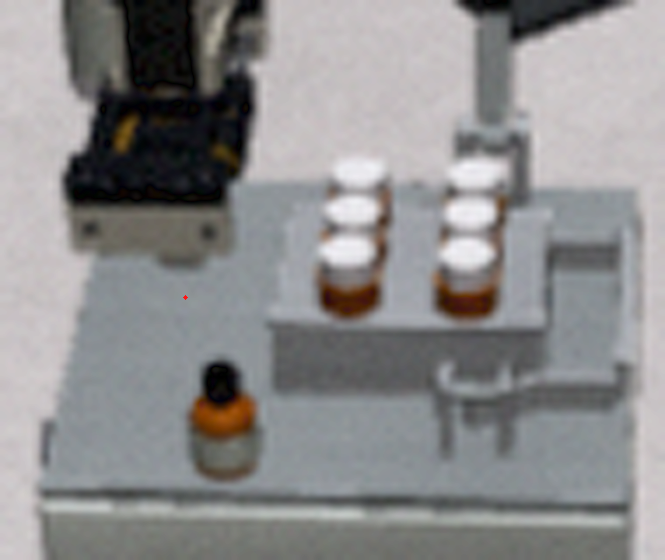

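The TCP projects to (185,297), but the finger end shows at about (182,262), so the real finger end is around 20 mm above the reading. I'll step down and watch the force.

Emit:
carry_out:
  series:
    - {"jaw": 0, "travel": [0, 0, 0.2], "twist": 0}
    - {"jaw": 0, "travel": [0, 0, 0.06], "twist": 0}
    - {"jaw": 0, "travel": [0, 0, 0], "twist": 0}

```text
time: 20.95
tool_pos: [0.4871, 0.192, 0.0607]
tool_rot: [3.141, 0.001, -0.145]
contact_force: [-0.4, 0.3, 0.7]
opening: 0.0006
```

Emit:
carry_out:
  series:
    - {"jaw": 0, "travel": [0, 0, 0.03], "twist": 0}
    - {"jaw": 0, "travel": [0, 0, 0], "twist": 0}

```text
time: 21.2
tool_pos: [0.4874, 0.1921, 0.0593]
tool_rot: [3.142, -0.0, -0.145]
contact_force: [-0.1, -0.1, 0.6]
opening: 0.0007
```

Emit:
carry_out:
  series:
    - {"jaw": 0, "travel": [0, 0, 0.04], "twist": 0}
    - {"jaw": 0, "travel": [0, 0, 0.04], "twist": 0}
    - {"jaw": 0, "travel": [0, 0, 0], "twist": 0}

```text
time: 21.58
tool_pos: [0.4872, 0.192, 0.0542]
tool_rot: [3.141, 0.0, -0.145]
contact_force: [0.1, 0.1, -0.1]
opening: 0.0003
```

No deck contact at TCP 0.054, so the offset is real. I'll push the rack's back face low, in small steps.

Emit:
carry_out:
  series:
    - {"jaw": 0, "travel": [0.25, 0, 0], "twist": 0}
    - {"jaw": 0, "travel": [0.2, 0, 0], "twist": 0}
    - {"jaw": 0, "travel": [0.1, 0, 0], "twist": 0}
    - {"jaw": 0, "travel": [0.1, 0, 0], "twist": 0}
    - {"jaw": 0, "travel": [0.1, 0, 0], "twist": 0}

```text
time: 22.2
tool_pos: [0.5257, 0.1865, 0.0544]
tool_rot: [3.14, 0.013, -0.145]
contact_force: [-30.4, 7.4, 23.4]
opening: 0.0003
```

Emit:
carry_out:
  series:
    - {"jaw": 0, "travel": [0.1, 0, 0], "twist": 0}
    - {"jaw": 0, "travel": [0.1, 0, 0], "twist": 0}
    - {"jaw": 0, "travel": [0.1, 0, 0], "twist": 0}

```text
time: 22.58
tool_pos: [0.5485, 0.1835, 0.0544]
tool_rot: [3.141, 0.002, -0.144]
contact_force: [-5.9, 2.4, 3.4]
opening: 0.0001
```

```bash
cat > rf.py <<'E'
from b import *
s=np.array(json.load(open("pose.json"))["shaker"])
v=np.vstack([cyl(.015,.105,.135)+[x,y,0] for x in(-.028,.028) for y in(-.033,.033)])
for x in robot.regions_of("side","rack")[:3]:
    print(round(x["score"],2),np.round(x["xy"]),x["pixels"].sum())
    if 200<x["xy"][0]<290 and 130<x["xy"][1]<200 and x["pixels"].sum()<2500:
        m=x["pixels"]; p,f=fit({"side":m},np.vstack([box(.13,.1,.06,.105),v]),[*place(s,np.array([[.04,0,0]]))[0,:2],s[2]])
        print("rack in shaker",(Rn.from_euler('z',-s[2]).as_matrix()@np.array([p[0]-s[0],p[1]-s[1],0]))[:2],"yaw",p[2]-s[2],f)
        cv2.imwrite("pics/m.png",m*255)
im=robot.read_camera("side"); a=cv2.resize(im[125:205,195:290],None,fx=7,fy=7,interpolation=cv2.INTER_CUBIC)
cv2.imwrite("pics/gap%d.png"%(robot.observe()["time"]*10),cv2.convertScaleAbs(a,alpha=1.7,beta=-20)); st()
E
python3 rf.py; ls pics
```

```text
0.89 [260. 170.] 985
rack in shaker [ 0.05938834 -0.00331293] yaw -0.0015128708214686148 0.7540488739817921
0.3 [302. 332.] 1026
0.27 [266. 107.] 343
{'time': 22.775, 'qpos': [0.189, 0.594, 1.56, 0.0, 0.988, 1.905], 'tool_pos': [0.55, 0.183, 0.054], 'tool_rot': [-3.141, 0.0, -0.145], 'contact_force': [-1.966, 1.884, -0.139], 'opening': 0.0}
dish.png
fit.png
gap.png
gap2.png
gap227.png
lift.png
m.png
pre.png
rack_176.png
side0.png
top0.png
zoom.png[ WARN:0@1.996] global loadsave.cpp:1063 imwrite_ Unsupported depth image for selected encoder is fallbacked to CV_8U.
```

Emit:
carry_out:
  series:
    - {"jaw": 0, "travel": [0.07, 0, 0], "twist": 0}
    - {"jaw": 0, "travel": [0.07, 0, 0], "twist": 0}

```text
time: 23.02
tool_pos: [0.5571, 0.1818, 0.0543]
tool_rot: [3.141, 0.002, -0.145]
contact_force: [-6.1, 2.3, 3.0]
opening: 0.0002
```

Emit:
carry_out:
  series:
    - {"jaw": 0, "travel": [0.07, 0, 0], "twist": 0}
    - {"jaw": 0, "travel": [0, 0, 0], "twist": 0}

```text
time: 23.28
tool_pos: [0.5582, 0.1817, 0.0543]
tool_rot: [3.14, 0.008, -0.145]
contact_force: [-16.3, 3.5, 10.7]
opening: 0.0003
```

Emit:
carry_out:
  series:
    - {"jaw": 0, "travel": [0.04, 0, 0], "twist": 0}
    - {"jaw": 0, "travel": [0, 0, 0], "twist": 0}

```text
time: 23.52
tool_pos: [0.5581, 0.1817, 0.0544]
tool_rot: [3.14, 0.013, -0.144]
contact_force: [-24.3, 4.4, 16.1]
opening: 0.0009
```

Emit:
carry_out:
  series:
    - {"jaw": 0, "travel": [-0.4, 0, 0], "twist": 0}
    - {"jaw": 0, "travel": [-0.8, 0, 0], "twist": 0}
    - {"jaw": 0, "travel": [0, 0, -0.8], "twist": 0}
    - {"jaw": 0, "travel": [0, 0, -0.9], "twist": 0}
    - {"jaw": 0, "travel": [0, 0, -0.9], "twist": 0}
    - {"jaw": 0, "travel": [0, 0, -0.9], "twist": 0}
    - {"jaw": 0, "travel": [0, 0, 0], "twist": 0}

```text
time: 24.4
tool_pos: [0.4962, 0.1913, 0.2693]
tool_rot: [-3.138, -0.011, -0.146]
contact_force: [0.2, 0.2, -0.7]
opening: 0.0005
```

```bash
python3 rf.py; ls -t pics|head -1
python3 - <<'E'
from h import *
for n in ("top","side"):
    im=robot.read_camera(n)
    for x in robot.regions_of(n,"clamp")[:2]:
        ys,xs=np.where(x["pixels"]); print(n,round(x["score"],2),len(xs),xs.min(),xs.max(),ys.min(),ys.max())
E
```

```text
0.96 [262. 168.] 1077
rack in shaker [ 0.06885317 -0.00257834] yaw 0.005528531316098512 0.8246556936513268
{'time': 24.6, 'qpos': [0.224, 0.311, 1.406, -0.0, 1.427, 1.941], 'tool_pos': [0.493, 0.191, 0.263], 'tool_rot': [3.14, 0.002, -0.145], 'contact_force': [0.149, 0.909, -0.551], 'opening': 0.0}
gap246.png
top 0.52 280 126 159 149 165
side 0.76 259 263 269 84 146
side 0.66 3148 201 298 231 296[ WARN:0@1.820] global loadsave.cpp:1063 imwrite_ Unsupported depth image for selected encoder is fallbacked to CV_8U.
```

View pics/gap246.png

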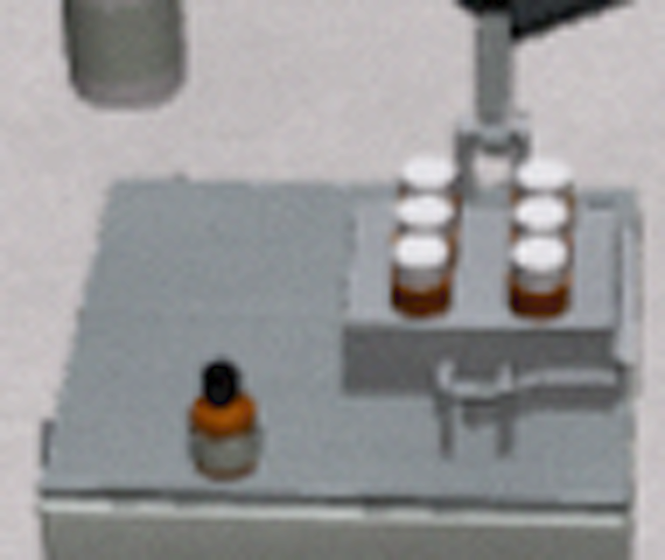

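The rack's front face sits against the stop (at about 615–620) and it is square between the guides. Now I locate the clamp bar's end from both views.

Run:
```python
from b import *
s=np.array(json.load(open("pose.json"))["shaker"]); s2=s+[.003,-.002,0]
R=Rn.from_euler('z',-s[2]).as_matrix()
M={}
for n in C: M[n]=[x["pixels"] for x in robot.regions_of(n,"clamp") if x["pixels"].sum()<500][0]
ys,xs=np.where(M["top"]); a=np.array([xs.min()+2.,ys[xs<xs.min()+5].mean()])
ys,xs=np.where(M["side"]); b=np.array([xs[ys<ys.min()+4].mean(),ys.min()+1.])
o1,d1=ray("top",a); o2,d2=ray("side",b)
A=np.c_[d1,-d2]; k=np.linalg.lstsq(A,o2-o1,rcond=None)[0]; p=o1+d1*k[0]; q=o2+d2*k[1]; m=(p+q)/2
print(a,b,"tip",p,q,"shaker",R@(m-[s[0],s[1],0]))
for S in(s,s2):
    for t in(1.85,1.95,2.05): print(t,[np.round(pr(n,place(S,np.array([[.065,.09-.21*np.cos(t),.114+.21*np.sin(t)]])))[0],1).tolist() for n in C])
for S in(s,s2): print("hold",place(S,np.array([[.065,.169,.274]])),"tab",place(S,np.array([[.065,-.107,.1]])))
```

```text
[127.        153.1025641] [266.  84.] tip [0.6567559  0.34166149 0.30319386] [0.66014073 0.34189218 0.30432486] shaker [0.06821276 0.17305221 0.30375936]
1.85 [[264.2, 84.3], [135.1, 152.7]]
1.95 [[264.5, 83.5], [128.2, 153.1]]
2.05 [[264.8, 83.3], [121.9, 153.8]]
1.85 [[265.2, 84.5], [135.8, 151.5]]
1.95 [[265.4, 83.7], [128.9, 151.9]]
2.05 [[265.7, 83.5], [122.6, 152.6]]
hold [[0.65468589 0.3382291  0.274     ]] tab [[0.61497046 0.0651015  0.1       ]]
hold [[0.65768589 0.3362291  0.274     ]] tab [[0.61797046 0.0631015  0.1       ]]
```

Emit:
carry_out:
  series:
    - {"jaw": 50, "travel": [0, 0, -0.5], "twist": -1}
    - {"jaw": 50, "travel": [0, 0, -0.5], "twist": -1}
    - {"jaw": 50, "travel": [0, 0, -0.4], "twist": -1}
    - {"jaw": 50, "travel": [0, 0, 0], "twist": -1}
    - {"jaw": 50, "travel": [0, 0, 0], "twist": -1}
    - {"jaw": 50, "travel": [0, 0, 0], "twist": -1}
    - {"jaw": 50, "travel": [0, 0, 0], "twist": -1}
    - {"jaw": 50, "travel": [0, 0, 0], "twist": -1}

```text
time: 26.0
tool_pos: [0.4933, 0.1912, 0.3484]
tool_rot: [3.141, 0.0, 0.696]
contact_force: [0.7, -0.6, -0.2]
opening: 0.046
```

Emit:
carry_out:
  series:
    - {"jaw": 50, "travel": [0, 0, 0], "twist": -1}
    - {"jaw": 50, "travel": [0, 0, 0], "twist": -1}
    - {"jaw": 50, "travel": [0, 0, 0], "twist": -1}
    - {"jaw": 50, "travel": [0, 0, 0], "twist": -1}
    - {"jaw": 50, "travel": [0, 0, 0], "twist": -1}
    - {"jaw": 50, "travel": [0, 0, 0], "twist": -1}
    - {"jaw": 50, "travel": [0, 0, 0], "twist": -1}
    - {"jaw": 50, "travel": [0, 0, 0], "twist": 0}

```text
time: 27.0
tool_pos: [0.4933, 0.1912, 0.3484]
tool_rot: [-3.142, 0.0, 1.425]
contact_force: [0.8, -1.0, -0.3]
opening: 0.0462
```

Emit:
carry_out:
  series:
    - {"jaw": 50, "travel": [0.4, 0.34, 0], "twist": 0}
    - {"jaw": 50, "travel": [0.7, 0.58, 0], "twist": 0}
    - {"jaw": 50, "travel": [0.7, 0.58, 0], "twist": 0}
    - {"jaw": 50, "travel": [0.6, 0.5, 0], "twist": 0}
    - {"jaw": 50, "travel": [0.42, 0.345, 0], "twist": 0}
    - {"jaw": 50, "travel": [0, 0, 0], "twist": 0}

```text
time: 27.75
tool_pos: [0.6586, 0.3398, 0.3433]
tool_rot: [-3.137, 0.002, 1.425]
contact_force: [0.3, 0.3, -0.5]
opening: 0.0459
```

```bash
python3 t.py "[.657,.338,.274]"
python3 - <<'E'
from b import *
im=robot.read_camera("side"); t=robot.observe()["tool_pos"]
a=cv2.resize(im[20:150,210:330],None,fx=4.5,fy=4.5,interpolation=cv2.INTER_CUBIC); cv2.imwrite("pics/bar.png",cv2.convertScaleAbs(a,alpha=1.6))
print(proj("side",t),proj("side",np.array(t)+[0,0,.018]))
g=cv2.cvtColor(im,cv2.COLOR_BGR2GRAY)
for r in range(50,96,5): print(r,g[r,240:296:2].tolist())
E
```

```text
{'time': 27.75, 'qpos': [0.373, 0.838, 0.286, -0.0, 2.023, 0.519], 'tool_pos': [0.659, 0.34, 0.343], 'tool_rot': [-3.137, 0.002, 1.425], 'contact_force': [0.32, 0.276, -0.469], 'opening': 0.046}
units to target: [-0.031 -0.017  1.155]
[264.9988436   72.36773793] [264.97336055  67.29740566]
50 [48, 29, 23, 25, 9, 21, 23, 25, 30, 36, 49, 46, 49, 47, 51, 49, 43, 13, 14, 11, 12, 40, 50, 48, 47, 57, 59, 49]
55 [65, 23, 23, 26, 25, 26, 48, 69, 72, 26, 48, 47, 49, 50, 49, 49, 43, 73, 69, 61, 47, 50, 51, 47, 49, 47, 46, 47]
60 [80, 24, 26, 24, 27, 20, 37, 72, 70, 42, 79, 78, 76, 78, 78, 78, 55, 72, 74, 77, 81, 81, 77, 78, 75, 77, 76, 72]
65 [82, 27, 23, 27, 28, 24, 21, 57, 70, 25, 48, 46, 46, 44, 46, 48, 37, 71, 66, 48, 50, 50, 50, 46, 47, 52, 64, 48]
70 [83, 27, 26, 24, 23, 24, 26, 22, 34, 51, 44, 47, 46, 49, 47, 43, 47, 48, 48, 49, 50, 50, 52, 47, 47, 46, 46, 44]
75 [98, 65, 23, 24, 24, 28, 28, 24, 31, 47, 45, 46, 46, 45, 48, 45, 47, 52, 49, 48, 52, 50, 50, 51, 46, 54, 44, 31]
80 [98, 98, 58, 25, 27, 27, 24, 22, 36, 47, 46, 44, 45, 44, 48, 45, 48, 50, 52, 48, 53, 50, 49, 46, 58, 95, 88, 31]
85 [44, 47, 65, 38, 25, 22, 29, 24, 33, 47, 47, 44, 69, 77, 62, 46, 49, 49, 43, 50, 51, 65, 48, 62, 68, 51, 64, 57]
90 [38, 33, 63, 82, 33, 22, 26, 24, 32, 50, 48, 39, 45, 51, 46, 67, 51, 63, 68, 57, 67, 62, 55, 68, 57, 68, 68, 55]
95 [54, 54, 89, 95, 97, 75, 76, 84, 80, 86, 27, 25, 73, 66, 69, 55, 67, 67, 54, 66, 64, 67, 66, 52, 62, 53, 59, 51]
```

Numerically, the finger ends are at columns ~255 and ~275 near row 67, which matches an 18 mm offset, and the bar end is at column ~266, so the fingers straddle it. I'll descend and pinch.

Emit:
carry_out:
  series:
    - {"jaw": 50, "travel": [0, 0.03, 0.4], "twist": 0}
    - {"jaw": 50, "travel": [0, 0, 0.4], "twist": 0}
    - {"jaw": 50, "travel": [0, 0, 0.35], "twist": 0}
    - {"jaw": 50, "travel": [0, 0, 0], "twist": 0}
    - {"jaw": 5, "travel": [0, 0, 0], "twist": 0}
    - {"jaw": 5, "travel": [0, 0, 0], "twist": 0}
    - {"jaw": 5, "travel": [0, 0, 0], "twist": 0}
    - {"jaw": 5, "travel": [0, 0, 0], "twist": 0}
  squeeze: 10

```text
time: 28.9
tool_pos: [0.6589, 0.3382, 0.2798]
tool_rot: [3.141, -0.0, 1.426]
contact_force: [-0.4, 1.5, 1.6]
opening: 0.0158
```

The bar is pinched (opening 15.8 mm). I'll swing it along the arc.

Emit:
carry_out:
  series:
    - {"jaw": 5, "travel": [-0.2, 0, -0.07], "twist": 0}
    - {"jaw": 5, "travel": [-0.26, 0, -0.08], "twist": 0}
    - {"jaw": 5, "travel": [-0.26, 0, -0.06], "twist": 0}
    - {"jaw": 5, "travel": [-0.42, 0, -0.05], "twist": 0}
    - {"jaw": 5, "travel": [-0.43, 0, 0], "twist": 0}

```text
time: 29.52
tool_pos: [0.6446, 0.2431, 0.2937]
tool_rot: [-3.139, 0.001, 1.425]
contact_force: [4.7, 0.7, -10.7]
opening: 0.0159
```

Emit:
carry_out:
  series:
    - {"jaw": 5, "travel": [-0.42, 0, 0.06], "twist": 0}
    - {"jaw": 5, "travel": [-0.41, 0, 0.11], "twist": 0}
    - {"jaw": 5, "travel": [-0.39, 0, 0.16], "twist": 0}
    - {"jaw": 5, "travel": [-0.38, 0, 0.21], "twist": 0}
    - {"jaw": 5, "travel": [0, 0, 0], "twist": 0}

```text
time: 30.15
tool_pos: [0.6306, 0.148, 0.2618]
tool_rot: [-3.139, 0.0, 1.423]
contact_force: [1.7, 2.4, -2.8]
opening: 0.0159
```

Emit:
carry_out:
  series:
    - {"jaw": 5, "travel": [-0.34, 0, 0.25], "twist": 0}
    - {"jaw": 5, "travel": [-0.31, 0, 0.3], "twist": 0}
    - {"jaw": 5, "travel": [-0.27, 0, 0.33], "twist": 0}
    - {"jaw": 5, "travel": [-0.23, 0, 0.36], "twist": 0}
    - {"jaw": 5, "travel": [-0.15, 0, 0.31], "twist": 0}
    - {"jaw": 5, "travel": [-0.11, 0, 0.32], "twist": 0}
    - {"jaw": 5, "travel": [0, 0, 0], "twist": 0}

```text
time: 31.02
tool_pos: [0.6185, 0.065, 0.1504]
tool_rot: [-3.14, 0.002, 1.425]
contact_force: [-2.7, -4.5, 2.4]
opening: 0.0159
```

Run:
```python
from b import *
s=np.array(json.load(open("pose.json"))["shaker"]); t=np.array(st()["tool_pos"])
print("tcp sh",Rn.from_euler('z',-s[2]).as_matrix()@(t-[s[0],s[1],0]))
```

```text
{'time': 31.125, 'qpos': [-0.017, 0.563, 1.315, -0.002, 1.265, 0.129], 'tool_pos': [0.619, 0.065, 0.152], 'tool_rot': [-3.141, 0.002, 1.426], 'contact_force': [-3.182, -4.326, 2.127], 'opening': 0.016}
tcp sh [ 0.06852756 -0.10625435  0.15156436]
```

Now I release, rise, close the fingers and press down from above.

Emit:
carry_out:
  series:
    - {"jaw": 50, "travel": [0, 0, 0], "twist": 0}
    - {"jaw": 50, "travel": [0, 0, 0], "twist": 0}
    - {"jaw": 50, "travel": [0, 0, -0.5], "twist": 0}
    - {"jaw": 50, "travel": [0, 0, -0.7], "twist": 0}
    - {"jaw": 0, "travel": [0, 0, 0], "twist": 0}
    - {"jaw": 0, "travel": [0, 0, 0], "twist": 0}
    - {"jaw": 0, "travel": [0, 0, 0], "twist": 0}
    - {"jaw": 0, "travel": [0, 0, 0], "twist": 0}

```text
time: 32.12
tool_pos: [0.6187, 0.0662, 0.2215]
tool_rot: [-3.14, 0.0, 1.426]
contact_force: [-0.1, -0.3, 0.3]
opening: 0.0105
```

Run:
```python
from b import *
st(); s=np.array(json.load(open("pose.json"))["shaker"])+[.003,-.002,0]
im=robot.read_camera("side"); t=np.array(robot.observe()["tool_pos"])
a=cv2.resize(im[95:215,200:300],None,fx=5,fy=5,interpolation=cv2.INTER_CUBIC)
for th,c in((.2,(0,255,0)),(.3,(0,0,255)),(.45,(255,0,0))):
    u=((pr("side",place(s,np.array([[.065,.09-.215*np.cos(th),.114+.215*np.sin(th)]])))[0]-[200,95]+.5)*5).astype(int); cv2.circle(a,tuple(int(k) for k in u),2,c,-1)
cv2.imwrite("pics/press0.png",cv2.convertScaleAbs(a,alpha=1.6))
for x in robot.regions_of("side","clamp")[:3]:
    ys,xs=np.where(x["pixels"]); print(round(x["score"],2),len(xs),xs.min(),xs.max(),ys.min(),ys.max())
for th in(0,.1,.2,.3,.45): print(th,pr("side",place(s,np.array([[.065,.09-.215*np.cos(th),.108+.215*np.sin(th)]])))[0])
```

```text
{'time': 32.225, 'qpos': [-0.017, 0.515, 1.202, -0.0, 1.426, 0.128], 'tool_pos': [0.619, 0.066, 0.222], 'tool_rot': [-3.14, 0.0, 1.426], 'contact_force': [0.521, -0.215, 0.635], 'opening': 0.003}
0 [261.60303634 183.8555479 ]
0.1 [261.55783683 178.29653861]
0.2 [261.54707113 172.28811666]
0.3 [261.57164468 165.90313864]
0.45 [261.67525471 155.80189031]
```

Emit:
carry_out:
  series:
    - {"jaw": 0, "travel": [0, 0, 0.4], "twist": 0}
    - {"jaw": 0, "travel": [0, 0, 0.4], "twist": 0}
    - {"jaw": 0, "travel": [0, 0, 0.2], "twist": 0}
    - {"jaw": 0, "travel": [0, 0, 0.2], "twist": 0}

```text
time: 32.83
tool_pos: [0.6194, 0.0661, 0.1503]
tool_rot: [3.141, -0.0, 1.426]
contact_force: [-0.2, 0.7, 0.7]
opening: 0.0004
```

Emit:
carry_out:
  series:
    - {"jaw": 0, "travel": [0, 0, 0.2], "twist": 0}
    - {"jaw": 0, "travel": [0, 0, 0.2], "twist": 0}
    - {"jaw": 0, "travel": [0, 0, 0], "twist": 0}

```text
time: 33.2
tool_pos: [0.6185, 0.0661, 0.1254]
tool_rot: [-3.14, 0.0, 1.426]
contact_force: [-0.1, 0.2, -0.1]
opening: 0.0005
```

Emit:
carry_out:
  series:
    - {"jaw": 0, "travel": [0, 0, 0.15], "twist": 0}
    - {"jaw": 0, "travel": [0, 0, 0.1], "twist": 0}
    - {"jaw": 0, "travel": [0, 0, 0], "twist": 0}

```text
time: 33.58
tool_pos: [0.6188, 0.0661, 0.1109]
tool_rot: [-3.141, 0.0, 1.426]
contact_force: [0.4, -0.5, 0.2]
opening: 0.0006
```

Run:
```python
from b import *
st()
im=robot.read_camera("side")
cv2.imwrite("pics/press1.png",cv2.convertScaleAbs(cv2.resize(im[110:210,200:300],None,fx=5.8,fy=5.8,interpolation=cv2.INTER_CUBIC),alpha=1.6))
for n in C:
  for x in robot.regions_of(n,"clamp")[:3]+robot.regions_of(n,"jaw")[:2]:
    ys,xs=np.where(x["pixels"]); print(n,round(x["score"],2),len(xs),xs.min(),xs.max(),ys.min(),ys.max())
```

```text
{'time': 33.675, 'qpos': [-0.017, 0.599, 1.367, -0.0, 1.175, 0.128], 'tool_pos': [0.619, 0.066, 0.112], 'tool_rot': [3.141, 0.0, 1.426], 'contact_force': [-1.134, 0.048, -0.069], 'opening': 0.0}
top 0.57 259 165 185 149 173
top 0.43 92 168 184 152 159
```

Run:
```python
from b import *
s=np.array(json.load(open("pose.json"))["shaker"])+[.003,-.002,0]
for th in(.3,.6,.9,1.1,1.3,1.5,1.6): print(th,[np.round(pr(n,place(s,np.array([[.065,.09-.215*np.cos(th),.114+.215*np.sin(th)]])))[0]).tolist() for n in C])
im=robot.read_camera("side"); 
for n in C: 
  robot.read_camera(n)
  for q in("clamp","clamp_tab","jaw"):
   for x in robot.regions_of(n,q)[:3]:
    ys,xs=np.where(x["pixels"]); print(n,q,round(x["score"],2),len(xs),xs.min(),xs.max(),ys.min(),ys.max())
```

```text
0.3 [[262.0, 164.0], [240.0, 168.0]]
0.6 [[262.0, 144.0], [229.0, 163.0]]
0.9 [[262.0, 123.0], [211.0, 158.0]]
1.1 [[263.0, 111.0], [196.0, 155.0]]
1.3 [[264.0, 100.0], [180.0, 153.0]]
1.5 [[264.0, 91.0], [163.0, 151.0]]
1.6 [[264.0, 88.0], [155.0, 151.0]]
side jaw 0.47 133 211 225 308 320
side jaw 0.23 1055 258 329 320 343
top clamp 0.79 238 165 185 148 173
top clamp 0.38 3141 160 222 149 242
top clamp_tab 0.54 224 165 185 149 173
top clamp_tab 0.19 639 80 114 232 254
top jaw 0.54 120 168 185 152 159
```

Emit:
carry_out:
  series:
    - {"jaw": 0, "travel": [-0.3, 0, -0.5], "twist": 0}
    - {"jaw": 0, "travel": [-0.7, 0, -0.6], "twist": 0}
    - {"jaw": 0, "travel": [-0.8, 0, -0.5], "twist": 0}
    - {"jaw": 0, "travel": [-0.8, 0, -0.3], "twist": 0}
    - {"jaw": 0, "travel": [-0.8, 0, 0], "twist": 0}
    - {"jaw": 0, "travel": [-0.3, 0, 0], "twist": 0}

```text
time: 35.22
tool_pos: [0.5864, -0.1561, 0.2257]
tool_rot: [3.141, 0.001, 1.423]
contact_force: [0.2, 0.6, 0.4]
opening: 0.0006
```

```bash
cat > cl.py <<'E'
from b import *
for n in C:
  robot.read_camera(n)
  for q in("clamp","jaw"):
   for x in robot.regions_of(n,q)[:2]:
    ys,xs=np.where(x["pixels"]); print(n,q,round(x["score"],2),len(xs),xs.min(),xs.max(),ys.min(),ys.max())
a=robot.read_camera("side")[75:215,195:300]; b=robot.read_camera("top")[130:250,120:260]
f=lambda im:cv2.resize(im,(400,int(400*im.shape[0]/im.shape[1])),interpolation=cv2.INTER_CUBIC)
a,b=f(a),f(b); cv=np.zeros((max(len(a),len(b)),800,3),np.uint8); cv[:len(a),:400]=a; cv[:len(b),400:]=b
cv2.imwrite("pics/both%d.png"%(robot.observe()["time"]*10),cv2.convertScaleAbs(cv,alpha=1.6)); st()
E
python3 cl.py
```

```text
side clamp 0.51 970 300 325 172 220
side jaw 0.56 1009 299 325 172 221
top clamp 0.67 239 165 185 149 172
top jaw 0.65 52 172 183 153 157
{'time': 35.725, 'qpos': [-0.38, 0.481, 1.248, 0.0, 1.412, -0.237], 'tool_pos': [0.587, -0.152, 0.226], 'tool_rot': [-3.142, -0.0, 1.427], 'contact_force': [-0.532, -0.927, -0.586], 'opening': 0.0}
```

```bash
cat > th.py <<'E'
from b import *
s=np.array(json.load(open("pose.json"))["shaker"])+[.003,-.002,0]
def bar(t,r0=0.,r1=.215):
    d=np.array([0,-np.cos(t),np.sin(t)]); n=np.array([0,np.sin(t),np.cos(t)])
    return place(s,np.array([np.array([.065+e,.09,.114])+r*d+h*n for e in(-.008,.008) for r in(r0,r1) for h in(-.006,.006)]))
if __name__=="__main__":
    m=cv2.resize([x["pixels"] for x in robot.regions_of("top","clamp")][0].astype(np.uint8),None,fx=4,fy=4,interpolation=0)
    T=np.arange(-.05,2.2,.05); e=[(lambda q:(q&m).sum()/(q|m).sum())(sil("top",bar(t))) for t in T]
    for i in np.argsort(e)[::-1][:4]: print(round(T[i],2),round(e[i],3))
    t=T[np.argmax(e)]; o=[]
    for n,(x0,y0,w,h) in(("side",(195,60,115,155)),("top",(120,130,140,115))):
        im=robot.read_camera(n); a=cv2.resize(im[y0:y0+h,x0:x0+w],None,fx=3.6,fy=3.6,interpolation=cv2.INTER_CUBIC); a=cv2.convertScaleAbs(a,alpha=1.6)
        q=((pr(n,np.array([bar(t)[:].mean(0)*0+bar(t,.215,.215).mean(0)]))[0]-[x0,y0]+.5)*3.6).astype(int); cv2.circle(a,tuple(int(v) for v in q),3,(0,0,255),1); o.append(a)
    W=sum(a.shape[1] for a in o); H=max(a.shape[0] for a in o); cv=np.zeros((H,W,3),np.uint8); x=0
    for a in o: cv[:a.shape[0],x:x+a.shape[1]]=a; x+=a.shape[1]
    cv2.imwrite("pics/th.png",cv[:600,:800]); print(cv.shape)
E
python3 th.py
```

```text
1.45 0.529
1.4 0.349
1.5 0.335
1.35 0.214
(558, 918, 3)
```

View pics/th.png

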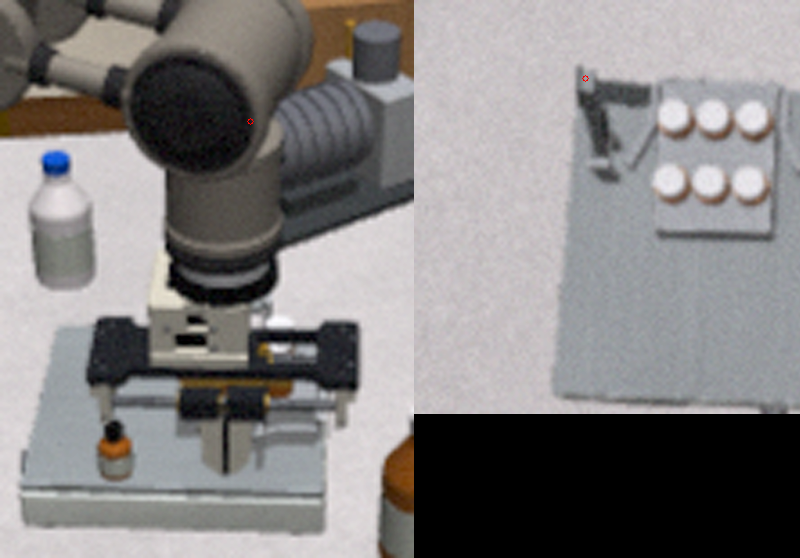

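View 12, the last: after release the bar sprang back to about 1.45 rad (tip at top panel (586,78)), and the rack is home. I'll pinch the bar again more firmly and carry it all the way down.

Emit:
carry_out:
  series:
    - {"jaw": 50, "travel": [0, 0, -0.7], "twist": 0}
    - {"jaw": 50, "travel": [0.4, 0, -0.8], "twist": 0}
    - {"jaw": 50, "travel": [0.6, 0, -0.75], "twist": 0}
    - {"jaw": 50, "travel": [0.95, 0, 0], "twist": 0}
    - {"jaw": 50, "travel": [0.95, 0, 0], "twist": 0}
    - {"jaw": 50, "travel": [0.95, 0, 0], "twist": 0}
    - {"jaw": 50, "travel": [0.95, 0, 0], "twist": 0}
    - {"jaw": 50, "travel": [0.95, 0, 0], "twist": 0}

```text
time: 36.98
tool_pos: [0.6368, 0.1896, 0.3606]
tool_rot: [3.141, 0.0, 1.426]
contact_force: [0.5, -0.7, 0.2]
opening: 0.0461
```

Emit:
carry_out:
  series:
    - {"jaw": 50, "travel": [0.5, 0, 0], "twist": 0}
    - {"jaw": 50, "travel": [0.25, 0, 0], "twist": 0}
    - {"jaw": 50, "travel": [0, 0, 0], "twist": 0}

```text
time: 37.35
tool_pos: [0.6434, 0.2326, 0.3601]
tool_rot: [-3.141, 0.001, 1.427]
contact_force: [0.4, 0.0, -0.0]
opening: 0.0459
```

```bash
python3 t.py "[.6432,.2351,.2945]"
python3 - <<'E'
from b import *
g=cv2.cvtColor(robot.read_camera("side"),cv2.COLOR_BGR2GRAY); t=np.array(robot.observe()["tool_pos"]); print(proj("side",t+[0,0,.018]))
for r in range(60,120,5): print(r,g[r,244:292:2].tolist())
E
```

```text
{'time': 37.35, 'qpos': [0.235, 0.646, 0.61, -0.0, 1.886, 0.379], 'tool_pos': [0.643, 0.233, 0.36], 'tool_rot': [-3.141, 0.001, 1.427], 'contact_force': [0.449, 0.039, -0.033], 'opening': 0.046}
units to target: [ 0.042 -0.009  1.093]
[264.21129097  78.59306801]
60 [20, 12, 11, 7, 8, 10, 62, 74, 75, 77, 75, 76, 78, 81, 42, 15, 16, 11, 10, 62, 77, 78, 76, 75]
65 [23, 23, 26, 50, 70, 73, 35, 47, 47, 48, 46, 47, 47, 46, 47, 72, 71, 61, 51, 49, 49, 47, 44, 52]
70 [24, 26, 26, 34, 73, 71, 37, 47, 46, 48, 46, 48, 47, 45, 45, 72, 72, 44, 52, 53, 49, 46, 49, 44]
75 [20, 28, 27, 30, 76, 71, 46, 46, 45, 47, 45, 45, 47, 47, 43, 70, 70, 49, 51, 50, 50, 49, 47, 54]
80 [56, 25, 26, 28, 24, 26, 35, 47, 44, 46, 46, 42, 46, 49, 44, 47, 50, 49, 54, 47, 47, 49, 61, 97]
85 [65, 38, 26, 27, 25, 29, 34, 49, 46, 48, 43, 43, 49, 46, 46, 49, 41, 47, 52, 66, 47, 63, 70, 52]
90 [64, 82, 32, 26, 24, 29, 31, 49, 44, 39, 46, 46, 63, 67, 52, 64, 67, 51, 68, 61, 55, 67, 57, 69]
95 [89, 94, 98, 78, 78, 83, 84, 86, 26, 57, 86, 75, 50, 57, 68, 66, 52, 69, 64, 65, 67, 51, 62, 57]
100 [122, 124, 125, 123, 123, 124, 126, 107, 25, 36, 47, 50, 29, 44, 56, 60, 56, 45, 54, 41, 50, 45, 46, 42]
105 [123, 123, 124, 124, 123, 123, 124, 124, 77, 38, 38, 38, 27, 27, 43, 36, 39, 32, 37, 33, 31, 26, 23, 25]
110 [122, 121, 122, 120, 109, 66, 42, 43, 40, 43, 52, 47, 26, 27, 28, 24, 24, 26, 26, 33, 34, 40, 38, 33]
115 [121, 111, 31, 26, 39, 39, 37, 41, 35, 39, 50, 50, 24, 15, 14, 30, 34, 28, 23, 27, 24, 22, 26, 37]
```

Emit:
carry_out:
  series:
    - {"jaw": 50, "travel": [0.04, 0, 0.4], "twist": 0}
    - {"jaw": 50, "travel": [0, 0, 0.4], "twist": 0}
    - {"jaw": 50, "travel": [0, 0, 0.3], "twist": 0}
    - {"jaw": 50, "travel": [0, 0, 0], "twist": 0}
    - {"jaw": 5, "travel": [0, 0, 0], "twist": 0}
    - {"jaw": 5, "travel": [0, 0, 0], "twist": 0}
    - {"jaw": 5, "travel": [0, 0, 0], "twist": 0}
    - {"jaw": 5, "travel": [0, 0, 0], "twist": 0}
  squeeze: 30

```text
time: 38.5
tool_pos: [0.6436, 0.2348, 0.2949]
tool_rot: [3.141, -0.0, 1.426]
contact_force: [-0.5, 0.3, 1.7]
opening: 0.0154
```

Emit:
carry_out:
  series:
    - {"jaw": 5, "travel": [-0.34, 0, 0.06], "twist": 0}
    - {"jaw": 5, "travel": [-0.33, 0, 0.09], "twist": 0}
    - {"jaw": 5, "travel": [-0.4, 0, 0.16], "twist": 0}
    - {"jaw": 5, "travel": [-0.37, 0, 0.21], "twist": 0}
    - {"jaw": 5, "travel": [-0.34, 0, 0.25], "twist": 0}
    - {"jaw": 5, "travel": [-0.31, 0, 0.3], "twist": 0}
    - {"jaw": 5, "travel": [0, 0, 0], "twist": 0}

```text
time: 39.38
tool_pos: [0.6251, 0.1094, 0.2298]
tool_rot: [-3.14, 0.001, 1.424]
contact_force: [-2.2, -1.2, 3.1]
opening: 0.0157
```

Emit:
carry_out:
  series:
    - {"jaw": 5, "travel": [-0.27, 0, 0.33], "twist": 0}
    - {"jaw": 5, "travel": [-0.23, 0, 0.36], "twist": 0}
    - {"jaw": 5, "travel": [-0.15, 0, 0.31], "twist": 0}
    - {"jaw": 5, "travel": [-0.11, 0, 0.32], "twist": 0}
    - {"jaw": 5, "travel": [0, 0, 0], "twist": 0}

```text
time: 40.0
tool_pos: [0.6185, 0.0645, 0.1507]
tool_rot: [-3.14, 0.002, 1.425]
contact_force: [-4.5, -4.1, 3.6]
opening: 0.0159
```

Run:
```python
from th import *
s0=np.array(json.load(open("pose.json"))["shaker"]); t=np.array(st()["tool_pos"])
print("tcp sh",Rn.from_euler('z',-s0[2]).as_matrix()@(t-[s0[0],s0[1],0]))
for n in C:
  for x in robot.regions_of(n,"clamp")[:2]:
    ys,xs=np.where(x["pixels"]); print(n,round(x["score"],2),len(xs),xs.min(),xs.max(),ys.min(),ys.max())
```

```text
{'time': 40.1, 'qpos': [-0.017, 0.563, 1.315, -0.002, 1.265, 0.128], 'tool_pos': [0.619, 0.065, 0.152], 'tool_rot': [-3.14, 0.002, 1.426], 'contact_force': [-5.608, -5.184, 3.379], 'opening': 0.015}
tcp sh [ 0.06856866 -0.10668889  0.15168024]
side 0.4 143 259 265 150 175
top 0.76 214 169 217 167 174
```

Emit:
carry_out:
  series:
    - {"jaw": 5, "travel": [-0.04, 0, 0.17], "twist": 0}
    - {"jaw": 5, "travel": [-0.03, 0, 0.17], "twist": 0}
    - {"jaw": 5, "travel": [-0.02, 0, 0.17], "twist": 0}
    - {"jaw": 5, "travel": [-0.01, 0, 0.17], "twist": 0}
    - {"jaw": 5, "travel": [0, 0, 0], "twist": 0}

```text
time: 40.83
tool_pos: [0.6174, 0.0574, 0.1103]
tool_rot: [-3.139, 0.005, 1.426]
contact_force: [-5.0, -10.6, 3.0]
opening: 0.0155
```

Emit:
carry_out:
  series:
    - {"jaw": 5, "travel": [0, 0, 0.12], "twist": 0}
    - {"jaw": 5, "travel": [0, 0, 0.1], "twist": 0}
    - {"jaw": 5, "travel": [0, 0, 0], "twist": 0}

```text
time: 41.2
tool_pos: [0.6174, 0.0569, 0.0976]
tool_rot: [-3.14, 0.005, 1.426]
contact_force: [-5.4, -12.0, 1.6]
opening: 0.0156
```

Emit:
carry_out:
  series:
    - {"jaw": 5, "travel": [-0.04, 0, 0.05], "twist": 0}
    - {"jaw": 5, "travel": [0, 0, 0.05], "twist": 0}
    - {"jaw": 5, "travel": [0, 0, 0], "twist": 0}

```text
time: 41.58
tool_pos: [0.6174, 0.0568, 0.0916]
tool_rot: [-3.14, 0.002, 1.426]
contact_force: [-4.6, -4.9, 2.0]
opening: 0.0157
```

Emit:
carry_out:
  series:
    - {"jaw": 5, "travel": [0, 0, 0.04], "twist": 0}
    - {"jaw": 5, "travel": [0, 0, 0.04], "twist": 0}
    - {"jaw": 5, "travel": [0, 0, 0], "twist": 0}

```text
time: 41.95
tool_pos: [0.6173, 0.0568, 0.0867]
tool_rot: [-3.14, 0.002, 1.426]
contact_force: [-3.5, -5.2, 1.5]
opening: 0.0158
```

Emit:
carry_out:
  series:
    - {"jaw": 5, "travel": [0, 0, 0.04], "twist": 0}
    - {"jaw": 5, "travel": [0, 0, 0.04], "twist": 0}
    - {"jaw": 5, "travel": [0, 0, 0], "twist": 0}

```text
time: 42.32
tool_pos: [0.6174, 0.0569, 0.0831]
tool_rot: [-3.141, 0.002, 1.426]
contact_force: [-7.0, -5.5, 7.8]
opening: 0.0152
```

Run:
```python
from th import *
st()
for n in C:
  for q in("clamp","jaw"):
   for x in robot.regions_of(n,q)[:2]:
    ys,xs=np.where(x["pixels"])
    if len(xs)<600: print(n,q,round(x["score"],2),len(xs),xs.min(),xs.max(),ys.min(),ys.max())
for t in(0,.05,.1,.15,.2): print(t,[np.round(pr(n,bar(t,.215,.215)).mean(0),1).tolist() for n in C])
g=cv2.cvtColor(robot.read_camera("side"),cv2.COLOR_BGR2GRAY)
for r in range(150,206,4): print(r,g[r,246:282:2].tolist())
```

```text
{'time': 42.425, 'qpos': [-0.031, 0.625, 1.405, -0.002, 1.112, 0.115], 'tool_pos': [0.617, 0.057, 0.083], 'tool_rot': [-3.141, 0.002, 1.426], 'contact_force': [-6.362, -5.103, 8.867], 'opening': 0.016}
side clamp 0.41 97 260 265 164 188
top clamp 0.81 249 170 223 168 175
top clamp 0.55 434 394 420 198 219
0 [[261.6, 182.4], [243.7, 173.1]]
0.05 [[261.6, 179.6], [243.5, 172.3]]
0.1 [[261.5, 176.8], [243.2, 171.5]]
0.15 [[261.5, 173.8], [242.6, 170.6]]
0.2 [[261.5, 170.7], [241.8, 169.8]]
150 [76, 58, 74, 75, 90, 76, 67, 68, 75, 74, 75, 67, 124, 124, 124, 115, 108, 107]
154 [74, 73, 67, 38, 37, 38, 53, 72, 73, 74, 69, 21, 39, 45, 48, 56, 70, 68]
158 [68, 67, 72, 73, 73, 73, 76, 75, 74, 75, 69, 20, 18, 23, 36, 44, 46, 40]
162 [78, 77, 39, 38, 40, 35, 35, 34, 37, 35, 29, 30, 23, 29, 32, 44, 48, 53]
166 [74, 72, 20, 22, 22, 26, 47, 80, 77, 61, 26, 23, 22, 26, 65, 69, 97, 97]
170 [106, 94, 7, 7, 11, 11, 34, 93, 101, 84, 12, 17, 10, 14, 61, 110, 111, 107]
174 [69, 70, 68, 68, 76, 75, 63, 56, 88, 75, 73, 73, 78, 65, 69, 66, 65, 67]
178 [67, 67, 67, 67, 65, 76, 63, 34, 43, 39, 76, 74, 80, 92, 97, 98, 98, 96]
182 [97, 100, 98, 98, 95, 78, 66, 36, 44, 42, 75, 72, 60, 70, 65, 67, 66, 65]
186 [100, 99, 100, 99, 98, 95, 68, 60, 31, 39, 75, 82, 97, 95, 98, 96, 99, 98]
190 [97, 98, 98, 98, 98, 98, 85, 93, 93, 94, 84, 92, 95, 95, 97, 95, 96, 97]
194 [100, 99, 96, 99, 98, 98, 97, 97, 95, 98, 98, 96, 96, 97, 98, 98, 98, 100]
198 [120, 102, 106, 116, 113, 108, 94, 100, 104, 105, 97, 98, 94, 97, 98, 99, 98, 90]
202 [81, 81, 78, 80, 82, 79, 82, 79, 80, 79, 78, 79, 78, 79, 81, 80, 79, 80]
```

Upward force is now appearing (about 8 N), so the jaw is on the pin. I'll press further.

Emit:
carry_out:
  series:
    - {"jaw": 5, "travel": [0, 0, 0.03], "twist": 0}
    - {"jaw": 5, "travel": [0, 0, 0.03], "twist": 0}
    - {"jaw": 5, "travel": [0, 0, 0], "twist": 0}
  squeeze: 45

```text
time: 43.05
tool_pos: [0.6176, 0.0569, 0.0828]
tool_rot: [3.14, 0.002, 1.427]
contact_force: [-15.1, -5.8, 28.2]
opening: 0.0155
```

Emit:
carry_out:
  series:
    - {"jaw": 5, "travel": [0, 0, 0.03], "twist": 0}
    - {"jaw": 5, "travel": [0, 0, 0.03], "twist": 0}
    - {"jaw": 5, "travel": [0, 0, 0], "twist": 0}

```text
time: 43.42
tool_pos: [0.6177, 0.0569, 0.0825]
tool_rot: [3.139, 0.002, 1.427]
contact_force: [-22.5, -5.4, 47.3]
opening: 0.0154
```

The press has hit a hard stop (47 N). I'll relieve it and test whether the bar is hooked by lifting gently with the pinch.

Emit:
carry_out:
  series:
    - {"jaw": 5, "travel": [0, 0, -0.12], "twist": 0}
    - {"jaw": 5, "travel": [0, 0, 0], "twist": 0}
  squeeze: 25

```text
time: 43.68
tool_pos: [0.6174, 0.057, 0.083]
tool_rot: [-3.141, 0.002, 1.427]
contact_force: [-5.0, -5.1, 2.4]
opening: 0.0161
```

Emit:
carry_out:
  series:
    - {"jaw": 5, "travel": [0, 0, -0.06], "twist": 0}
    - {"jaw": 5, "travel": [0, 0, -0.06], "twist": 0}
    - {"jaw": 5, "travel": [0, 0, 0], "twist": 0}

```text
time: 44.05
tool_pos: [0.6173, 0.0569, 0.0889]
tool_rot: [-3.14, 0.002, 1.427]
contact_force: [-3.6, -4.8, -1.3]
opening: 0.0158
```

Emit:
carry_out:
  series:
    - {"jaw": 5, "travel": [0, 0, -0.05], "twist": 0}
    - {"jaw": 5, "travel": [0, 0, -0.05], "twist": 0}
    - {"jaw": 5, "travel": [0, 0, 0], "twist": 0}

```text
time: 44.42
tool_pos: [0.6171, 0.0571, 0.0904]
tool_rot: [-3.137, 0.001, 1.426]
contact_force: [7.6, -5.1, -27.4]
opening: 0.0154
```

Lifting meets -27 N at about level, so the jaw is hooked. I'll relieve it, release and withdraw straight up.

Emit:
carry_out:
  series:
    - {"jaw": 5, "travel": [0, 0, 0.09], "twist": 0}
    - {"jaw": 5, "travel": [0, 0, 0], "twist": 0}
    - {"jaw": 50, "travel": [0, 0, 0], "twist": 0}
    - {"jaw": 50, "travel": [0, 0, 0], "twist": 0}
    - {"jaw": 50, "travel": [0, 0, 0], "twist": 0}
    - {"jaw": 50, "travel": [0, 0, -0.4], "twist": 0}
    - {"jaw": 50, "travel": [0, 0, -0.7], "twist": 0}
    - {"jaw": 50, "travel": [0, 0, -0.8], "twist": 0}

```text
time: 45.42
tool_pos: [0.6174, 0.0575, 0.2041]
tool_rot: [-3.14, -0.0, 1.426]
contact_force: [1.2, 0.3, 0.1]
opening: 0.0458
```

Emit:
carry_out:
  series:
    - {"jaw": 50, "travel": [0, 0, -0.7], "twist": 0}
    - {"jaw": 50, "travel": [-0.6, 0, -0.4], "twist": 0}
    - {"jaw": 50, "travel": [-0.9, 0, 0], "twist": 0}
    - {"jaw": 50, "travel": [-0.9, 0, 0], "twist": 0}
    - {"jaw": 50, "travel": [-0.9, 0, 0], "twist": 0}
    - {"jaw": 50, "travel": [-0.9, 0, 0], "twist": 0}
    - {"jaw": 50, "travel": [-0.9, 0, 0], "twist": 0}
    - {"jaw": 50, "travel": [-0.9, 0, 0], "twist": 0}

```text
time: 46.42
tool_pos: [0.5655, -0.3005, 0.2697]
tool_rot: [3.141, 0.0, 1.426]
contact_force: [0.9, 0.4, 0.7]
opening: 0.0457
```

```bash
python3 - <<'E'
from th import *
st(); s0=np.array(json.load(open("pose.json"))["shaker"])
for n in C:
  for q in("clamp","jaw","rack","jar"):
   for x in robot.regions_of(n,q)[:2]:
    ys,xs=np.where(x["pixels"]); m=cv2.resize(x["pixels"].astype(np.uint8),None,fx=4,fy=4,interpolation=0)
    e=""
    if q=="clamp" and len(xs)<700:
        T=np.arange(-.06,2,.02); v=[(lambda k:(k&m).sum()/(k|m).sum())(sil(n,bar(t))) for t in T]; e=(round(T[np.argmax(v)],2),round(max(v),2))
    print(n,q,round(x["score"],2),len(xs),xs.min(),xs.max(),ys.min(),ys.max(),e)
print("jar expect",proj("side",[.608,-.181,.04]),proj("top",[.608,-.181,.04]))
E
python3 rf.py 2>/dev/null
```

```text
{'time': 46.525, 'qpos': [-0.613, 0.533, 1.047, -0.002, 1.561, -0.462], 'tool_pos': [0.564, -0.304, 0.269], 'tool_rot': [-3.141, 0.002, 1.42], 'contact_force': [-0.123, -0.566, -1.034], 'opening': 0.046}
side rack 0.77 333 266 284 148 172 
side jar 0.88 277 261 274 239 262 
top clamp 0.66 324 170 242 168 177 (np.float64(0.0), np.float64(0.62))
top clamp 0.64 613 81 113 231 254 (np.float64(-0.06), np.float64(0.0))
top rack 0.95 1245 186 221 153 196 
top jar 0.44 191 308 322 166 182 
jar expect [266.58654075 250.28247064] [314.76706376 173.25667736]
0.81 [272. 165.] 330
rack in shaker [0.07801467 0.04901989] yaw 0.03691356344862237 0.26852464018715355
0.37 [234. 255.] 527
{'time': 47.125, 'qpos': [-0.605, 0.53, 1.049, -0.0, 1.562, -0.461], 'tool_pos': [0.566, -0.298, 0.269], 'tool_rot': [3.141, 0.0, 1.427], 'contact_force': [-0.738, -0.097, -0.356], 'opening': 0.046}
```

Run:
```python
from b import *
s=np.array(json.load(open("pose.json"))["shaker"])
m=(reg("top","rack")|reg("top","clamp")).astype(np.uint8); m[:,:184]=0; m[:, 222:]=0
v=np.vstack([cyl(.015,.105,.135)+[x,y,0] for x in(-.028,.028) for y in(-.033,.033)])
p,f=fit({"top":m},np.vstack([box(.13,.1,.06,.105),v]),[*place(s,np.array([[.065,0,0]]))[0,:2],s[2]])
print("rack",Rn.from_euler('z',-s[2]).as_matrix()@np.array([p[0]-s[0],p[1]-s[1],0]),"yaw",p[2]-s[2],f)
for x in robot.regions_of("top","clamp")[:1]: ys,xs=np.where(x["pixels"]); print("clamp cols",xs.min(),xs.max(),ys.min(),ys.max())
robot.hand_in(); st()
```

```text
rack [ 0.06674598 -0.00221132  0.        ] yaw 0.01342572783722129 0.9358548018750751
clamp cols 170 242 168 177
the job is handed in; nothing more can be done
the job is handed in; nothing more can be done
```

The jar is in the dish, the rack is home, the clamp bar is shut, and I handed the job in at about 47 s of the 72 s allowed. `hand_in()` gives no verdict, so these are my own last checks:

- **Jar:** it stood upright in the dish's free end in the picture taken after I set it down. The last detections in both cameras still put it within a pixel or two of that spot.
- **Rack:** the top-view fit puts it at shaker x = 0.067, y = -0.002 m, 0.013 rad off square. That is home within my measuring error, and the push had ended against a hard stop.
- **Clamp:** with the robot clear, the top-view fit reads 0.00 rad, though the match is only moderate (0.62). Before I let go, pulling the bar up met about 27 N at level, so I take the jaw as hooked. I could not measure the jaw angle.

Some things went wrong or disagreed along the way:

- **Finger height:** the finger ends sit about 18 mm higher than the reported TCP. On the first rack push they rode on top of the block and pushed the rear vials. I then pushed again, low on the back face.
- **First clamp attempt:** the bar sprang back up to about 1.45 rad when I released it. I pinched it again and carried it all the way down.
- **Press force:** pressing the bar against its lower stop reached about 47 N at the wrist. I believe that load went through the fingers, but I cannot rule out the gripper's body, which has a 40 N limit.
- **Side camera at the end:** its rack mask was cut up by the bar and its fit was poor (0.27), so I used the top view instead.
- **Other items:** I did not measure the bottles, beaker and spatula again at the end. I planned paths clear of them and noticed no contact.

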